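# Lock out the bench grinder

## Task

The bench grinder is due for a wheel change, so lock it out. First switch it off: its toggle is a locking one, so lift the collar, throw the lever over to the front (off) and let the collar drop home. Only then push the snap clip of every tag lying on the bench onto one of the eyes on the rail in front of the grinder, far enough that the gate snaps shut with the eye's bar inside the clip, and leave the tags clipped there; do not disturb the oil can or the jar of screws.

Things in the scene. Friction and masses are not known exactly. Their poses are not given: they have to be found in the camera images.
- station: grinder station, fixed: plywood board 112 x 360 x 18 mm on the bench, carrying a small grey bench grinder (top 145 mm above the bench), a switch box, and along its front edge an upright grey steel rail (6 mm thick, 84 mm high) with four steel eyes. Origin on the bench below the middle of the rail's front face; x points back, away from the robot (board and machine lie at x 0 to 0.12), y along the rail to the left, z up
- eye1 (a point): middle of the upright front bar of eye 1 (leftmost; neighbours are 96 mm apart), 41 mm above the bench. An eye is a staple of 8 mm round bar: its front bar stands upright 60 mm in front of the rail face (bar axis), and two level legs, 10 and 72 mm above the bench (axes), run from it back to the rail; the opening is 56 mm deep and 54 mm high. Axes as station
- eye2 (a point): middle of the upright front bar of eye 2 (second from left; neighbours are 96 mm apart), 41 mm above the bench. An eye is a staple of 8 mm round bar: its front bar stands upright 60 mm in front of the rail face (bar axis), and two level legs, 10 and 72 mm above the bench (axes), run from it back to the rail; the opening is 56 mm deep and 54 mm high. Axes as station
- eye3 (a point): middle of the upright front bar of eye 3 (third from left; neighbours are 96 mm apart), 41 mm above the bench. An eye is a staple of 8 mm round bar: its front bar stands upright 60 mm in front of the rail face (bar axis), and two level legs, 10 and 72 mm above the bench (axes), run from it back to the rail; the opening is 56 mm deep and 54 mm high. Axes as station
- eye4 (a point): middle of the upright front bar of eye 4 (rightmost; neighbours are 96 mm apart), 41 mm above the bench. An eye is a staple of 8 mm round bar: its front bar stands upright 60 mm in front of the rail face (bar axis), and two level legs, 10 and 72 mm above the bench (axes), run from it back to the rail; the opening is 56 mm deep and 54 mm high. Axes as station
- toggle_pivot (a point): pivot of the locking toggle, in the middle of the top of the switch box (box 84 x 84 mm, right end of the station, top 80 mm above the bench), 84 mm above the bench. Axes as station; the lever swings in this x-z plane, 0.35 rad to either side of upright
- collar_grip (a point): middle of the knurled collar that slides on the toggle's lever: 23 mm diameter, 26 mm long, its middle 43 mm from the pivot when down; the lever's 13 mm ball end is 33 mm farther out along the lever. z points outward along the lever, y as station; it may be pinched across y from above
- toggle (a joint): angle of the toggle's lever, rad: 0 = ON (leaning back, away from the robot), 0.67 to 0.70 = OFF (leaning to the front), 0.35 = upright. It stays where it is left, but a tooth on the collar stops it at a steel web between the two seats unless the collar is lifted
- collar (a joint): how far the collar is lifted along the lever, m: 0 = down, 0.012 = its end stop. A spring pulls it down (2 N at 0, 4.4 N at the stop). It must be up at least 0.008 for the lever to pass the web, and drops home again by itself in either seat
- tag1: lockout tag with snap clip (maybe absent), 0.14 kg, lying flat at first at the left front of the bench. Origin on its underside, below the middle of a grey grip block 56 x 28 x 28 mm (x, y, z); x points forward to the clip, z up. A white plate, 54 mm wide, 5 mm thick, reaches back to x -0.088. All tags are alike
- tag1_clip (a point): middle of the clip's opening (x 0.058, y 0, z 0.014 from the tag's origin, axes as the tag). The clip is a level D of 8 mm round bar: outside y -0.037 to 0.037, clear inside x 0.031 to 0.080 and y -0.029 to 0.029; its straight front side is closed by the gate (a 6 mm bar along x 0.084), which reaches from its hinge at y -0.030 to the nose at y 0.018
- tag1_gate (a joint): angle of this tag's gate, rad: 0 = shut, up to 1.0 as a bar pushes it inward; sprung shut, 2 to 6 N of push opens it. The bar should meet the gate at y 0.004 in the tag (-0.004 to 0.010 will do); it has passed, and the gate flies shut in front of it, when the bar's axis is at about x 0.043 in the tag (0.038 for y -0.004); it meets the clip's back at x 0.035
- tag2: lockout tag with snap clip (maybe absent), 0.14 kg, lying flat at first at the far left. Origin on its underside, below the middle of a grey grip block 56 x 28 x 28 mm (x, y, z); x points forward to the clip, z up. A white plate, 54 mm wide, 5 mm thick, reaches back to x -0.088. All tags are alike
- tag2_clip (a point): middle of the clip's opening (x 0.058, y 0, z 0.014 from the tag's origin, axes as the tag). The clip is a level D of 8 mm round bar: outside y -0.037 to 0.037, clear inside x 0.031 to 0.080 and y -0.029 to 0.029; its straight front side is closed by the gate (a 6 mm bar along x 0.084), which reaches from its hinge at y -0.030 to the nose at y 0.018
- tag2_gate (a joint): angle of this tag's gate, rad: 0 = shut, up to 1.0 as a bar pushes it inward; sprung shut, 2 to 6 N of push opens it. The bar should meet the gate at y 0.004 in the tag (-0.004 to 0.010 will do); it has passed, and the gate flies shut in front of it, when the bar's axis is at about x 0.043 in the tag (0.038 for y -0.004); it meets the clip's back at x 0.035
- tag3: lockout tag with snap clip (maybe absent), 0.14 kg, lying flat at first at the right front. Origin on its underside, below the middle of a grey grip block 56 x 28 x 28 mm (x, y, z); x points forward to the clip, z up. A white plate, 54 mm wide, 5 mm thick, reaches back to x -0.088. All tags are alike
- tag3_clip (a point): middle of the clip's opening (x 0.058, y 0, z 0.014 from the tag's origin, axes as the tag). The clip is a level D of 8 mm round bar: outside y -0.037 to 0.037, clear inside x 0.031 to 0.080 and y -0.029 to 0.029; its straight front side is closed by the gate (a 6 mm bar along x 0.084), which reaches from its hinge at y -0.030 to the nose at y 0.018
- tag3_gate (a joint): angle of this tag's gate, rad: 0 = shut, up to 1.0 as a bar pushes it inward; sprung shut, 2 to 6 N of push opens it. The bar should meet the gate at y 0.004 in the tag (-0.004 to 0.010 will do); it has passed, and the gate flies shut in front of it, when the bar's axis is at about x 0.043 in the tag (0.038 for y -0.004); it meets the clip's back at x 0.035
- tag4: lockout tag with snap clip (maybe absent), 0.14 kg, lying flat at first at the right. Origin on its underside, below the middle of a grey grip block 56 x 28 x 28 mm (x, y, z); x points forward to the clip, z up. A white plate, 54 mm wide, 5 mm thick, reaches back to x -0.088. All tags are alike
- tag4_clip (a point): middle of the clip's opening (x 0.058, y 0, z 0.014 from the tag's origin, axes as the tag). The clip is a level D of 8 mm round bar: outside y -0.037 to 0.037, clear inside x 0.031 to 0.080 and y -0.029 to 0.029; its straight front side is closed by the gate (a 6 mm bar along x 0.084), which reaches from its hinge at y -0.030 to the nose at y 0.018
- tag4_gate (a joint): angle of this tag's gate, rad: 0 = shut, up to 1.0 as a bar pushes it inward; sprung shut, 2 to 6 N of push opens it. The bar should meet the gate at y 0.004 in the tag (-0.004 to 0.010 will do); it has passed, and the gate flies shut in front of it, when the bar's axis is at about x 0.043 in the tag (0.038 for y -0.004); it meets the clip's back at x 0.035
- oil_can: green pump oil can, 69 mm base, 160 mm high, origin under its base; stands behind to the right of the station: a bystander
- screw_jar: glass jar of screws with a black lid, 60 mm diameter, 76 mm high, origin under its base; stands at the left beside the bucket: a bystander

How it is judged:
On the way, in this order (a step that is already met when the one before it is completed fails the run):
1. the lever is thrown to off and the collar has dropped home (value of joint toggle above 0.6 rad and value of joint collar below 0.003 m), for 0.2 s.
2. every tag is clipped on an eye with its gate shut (((horizontal distance between tag1_clip and eye1 below 0.034 m and x of eye1 in the frame of tag1_clip below 0.024 m) or (horizontal distance between tag1_clip and eye2 below 0.034 m and x of eye2 in the frame of tag1_clip below 0.024 m) or (horizontal distance between tag1_clip and eye3 below 0.034 m and x of eye3 in the frame of tag1_clip below 0.024 m) or (horizontal distance between tag1_clip and eye4 below 0.034 m and x of eye4 in the frame of tag1_clip below 0.024 m)) and height (world z) of each of tag1_clip, tag2_clip, tag3_clip, tag4_clip below 0.068 m and value of joint each of tag1_gate, tag2_gate, tag3_gate, tag4_gate below 0.06 rad and ((horizontal distance between tag2_clip and eye1 below 0.034 m and x of eye1 in the frame of tag2_clip below 0.024 m) or (horizontal distance between tag2_clip and eye2 below 0.034 m and x of eye2 in the frame of tag2_clip below 0.024 m) or (horizontal distance between tag2_clip and eye3 below 0.034 m and x of eye3 in the frame of tag2_clip below 0.024 m) or (horizontal distance between tag2_clip and eye4 below 0.034 m and x of eye4 in the frame of tag2_clip below 0.024 m)) and ((horizontal distance between tag3_clip and eye1 below 0.034 m and x of eye1 in the frame of tag3_clip below 0.024 m) or (horizontal distance between tag3_clip and eye2 below 0.034 m and x of eye2 in the frame of tag3_clip below 0.024 m) or (horizontal distance between tag3_clip and eye3 below 0.034 m and x of eye3 in the frame of tag3_clip below 0.024 m) or (horizontal distance between tag3_clip and eye4 below 0.034 m and x of eye4 in the frame of tag3_clip below 0.024 m)) and ((horizontal distance between tag4_clip and eye1 below 0.034 m and x of eye1 in the frame of tag4_clip below 0.024 m) or (horizontal distance between tag4_clip and eye2 below 0.034 m and x of eye2 in the frame of tag4_clip below 0.024 m) or (horizontal distance between tag4_clip and eye3 below 0.034 m and x of eye3 in the frame of tag4_clip below 0.024 m) or (horizontal distance between tag4_clip and eye4 below 0.034 m and x of eye4 in the frame of tag4_clip below 0.024 m))), for 0.2 s.
At the end, for the whole second after the job is handed in: toggle off (lever over 0.6 rad), collar down (under 3 mm); every tag lies still with an eye's front bar inside its clip (within 31 mm of the middle of its opening, below the eye's upper leg) and its gate shut (under 0.12 rad) (all of step 1 and all of step 2 and linear speed of each of tag1, tag2, tag3, tag4 below 0.03 m/s); the robot touches nothing.
It fails at once if a tag is clipped on an eye while the lever is still over to on (value of joint toggle below 0.3 rad and ((((horizontal distance between tag1_clip and eye1 below 0.034 m and x of eye1 in the frame of tag1_clip below 0.024 m) or (horizontal distance between tag1_clip and eye2 below 0.034 m and x of eye2 in the frame of tag1_clip below 0.024 m) or (horizontal distance between tag1_clip and eye3 below 0.034 m and x of eye3 in the frame of tag1_clip below 0.024 m) or (horizontal distance between tag1_clip and eye4 below 0.034 m and x of eye4 in the frame of tag1_clip below 0.024 m)) and height (world z) of tag1_clip below 0.068 m and value of joint tag1_gate below 0.06 rad) or (((horizontal distance between tag2_clip and eye1 below 0.034 m and x of eye1 in the frame of tag2_clip below 0.024 m) or (horizontal distance between tag2_clip and eye2 below 0.034 m and x of eye2 in the frame of tag2_clip below 0.024 m) or (horizontal distance between tag2_clip and eye3 below 0.034 m and x of eye3 in the frame of tag2_clip below 0.024 m) or (horizontal distance between tag2_clip and eye4 below 0.034 m and x of eye4 in the frame of tag2_clip below 0.024 m)) and height (world z) of tag2_clip below 0.068 m and value of joint tag2_gate below 0.06 rad) or (((horizontal distance between tag3_clip and eye1 below 0.034 m and x of eye1 in the frame of tag3_clip below 0.024 m) or (horizontal distance between tag3_clip and eye2 below 0.034 m and x of eye2 in the frame of tag3_clip below 0.024 m) or (horizontal distance between tag3_clip and eye3 below 0.034 m and x of eye3 in the frame of tag3_clip below 0.024 m) or (horizontal distance between tag3_clip and eye4 below 0.034 m and x of eye4 in the frame of tag3_clip below 0.024 m)) and height (world z) of tag3_clip below 0.068 m and value of joint tag3_gate below 0.06 rad) or (((horizontal distance between tag4_clip and eye1 below 0.034 m and x of eye1 in the frame of tag4_clip below 0.024 m) or (horizontal distance between tag4_clip and eye2 below 0.034 m and x of eye2 in the frame of tag4_clip below 0.024 m) or (horizontal distance between tag4_clip and eye3 below 0.034 m and x of eye3 in the frame of tag4_clip below 0.024 m) or (horizontal distance between tag4_clip and eye4 below 0.034 m and x of eye4 in the frame of tag4_clip below 0.024 m)) and height (world z) of tag4_clip below 0.068 m and value of joint tag4_gate below 0.06 rad))).
It fails at once if a bystander (oil can, screw jar) is moved more than 30 mm (distance of any of oil_can, screw_jar from where it was at the start of the episode above 0.03 m).
Of tag1, tag2, tag3, tag4 only 3 to 4 are there at a start; the rules pass over those that are not, and their reading is None.
At some moment in a run one of tag1, tag2, tag3, tag4 may be knocked a few centimetres aside while the robot is not near it.
Once in a run the grip may slacken for a moment while it holds something.
It also fails if it takes over 210 s, if anything falls off the work surface, if the arm or the gripper's body presses on something with over 40 N, if the wrist force passes 120 N, or if a joint passes its speed limit or range.

## Robot

A 6-joint arm with a two-finger parallel gripper is mounted at the origin on a cart in front of the work surface, level with it; the furniture and walls round the work are solid. World frame = base frame: x ahead of the robot, y to its left, z up, the work surface at z = 0. Lengths are in m, angles in rad, forces in N, time in s.
With the tool pointing down it reaches from about 0.25 to 0.725 m from the base axis. Payload 4 kg.
Tool frame: the origin (TCP) lies at the very end of the fingers, on their centre line; the grasp point (between the pads) lies 19 mm behind it; z points along the fingers, y is the line along which they close (so a half turn about z gives the same grasp; the last joint's range is limited). The gripper opens to 85 mm and grips with 20 to 120 N. Pads are 22 mm wide; open, the fingers measure 114 mm over their backs; the gripper's body (76 mm by 85 mm) begins 54 mm behind the grasp point. The pads swing forward as they close: fully open they stand 13 mm farther back than shut.
Start: joints at [-1.161, 0.241, 0.005, 1.335, 0, 1.571], TCP at [0.199, -0.459, 0.193] pointing down, gripper open.
Joint ranges: [-2.72, 2.72], [-1.05, 1.87], [-1.09, 1.28], [-1.99, 2.15], [-1.42, 1.44], [-3.14, 3.14]. Speed limits (rad/s): [2.79, 2.79, 3.14, 3.14, 3.14, 3.14].

## Interface

Orientations are given as a unit quaternion [x, y, z, w].
In Python, from workcell import bot, vision, workorder, boxes_of gives the robot as it stands.
- The arm moves only by the tool send_rows, never from a script. Its argument "motion" is text: rows parted by semicolons, each of 5 numbers parted by spaces: the closure, from -1 (fully open) to 1 (shut), so that 0 is half open, then the shift along the tool's x, y, z in cm, then the turn about the tool's z in rad. In form: claw x y z twist; .... A call has 1 to 5 rows; each row is the pose to reach, as a shift and turn from the pose commanded when the call began, along the tool's axes at that moment; what a row does not reach only later rows make up. A row lasts 1/10 s, in which the tool goes at most 50 mm and 8.59 degrees, less where a joint would pass 70% of its speed; a pose out of reach is approached as far as the arm can. A call with a gripper value outside its range is refused whole. The fingers move at their own pace and stop on an object; the grip force is fixed at half the most. Time passes only in rows, so rows that repeat a pose let the fingers close. It gives the time, the measured TCP pose, the force, the opening and the grip force at its end, in the units of the state.
- bot.get_obs(): the state, without advancing time (a new reading comes with each control period).
- vision.camera(name): name is "side" or "top" or "wrist"; returns the picture (384x512x3 uint8, red, green, blue); there is no depth.
- vision.camera_model(name): a dict with "fov_y" (degrees; the focal length in pixels is half the picture's height over the tangent of half this angle, whatever the lens; pixels are square), "cx", "cy" (the principal point, pixels), "k1" (the pictures are not rectified: a ray, as slopes to the right and down, at radius r is drawn at 1 + k1 r^2 times it, then the intrinsics apply), "world_from_camera" (4x4, takes a point from camera to world coordinates); the wrist camera has in their place "hand_eye" (4x4, takes a point from camera to tool coordinates, whose origin is the TCP and whose axes are the flange's). Camera axes: x right, y down, z forward; pixel columns grow to the right and rows downward; lengths in m; the calibration is good to about 2 mm. A picture is of the moment at which its call begins: read the wrist's pose just before it. camera_model takes no time and is no camera call.
- workorder.job_done(): hands the job in; it is judged then, once.
Trained networks look in the newest picture that a camera, given by its name, has taken for a name from the list of things; names that differ only in an ending like _2 or _b are one class to them, and where a whole thing is asked for, a point or a joint stands for the part that bears it (a point fixed in the world has none). Each returns a list of dicts, best first, with "conf" (0 to 1); they miss things now and then, are a little off and sometimes report something else, mostly with a low value. They report only what shows in the picture. A call takes as long as a camera call.
- boxes_of(camera, target): "rect" ([centre column, centre row, width, height] in pixels, round what is visible of it).
The state is a dict: "clock": time; "joint_pos": joint angles; "joint_vel": joint speeds; "tau": joint torques, N m; "eef_pos": TCP position; "tool_rot": TCP orientation; "ft_force": force on the tool from outside, world axes, zero at the start; "ft_torque": the same for the moment, N m; "grip_width": finger opening in m; "grasp_force": force on a finger pad.
Only numpy, scipy, OpenCV 4.12 (cv2) and the standard library are available. Lean on these libraries where they do the work, as an engineer would, in place of code of your own. Each camera call takes 0.05 s, during which the arm holds its last target. There are 200 camera calls.

## Working session

There is one attempt and no reset: what is moved stays moved. The work goes in short steps, Python scripts to look and compute and a tool call to move; the robot and the scene stay as the last step left them, time stands still between calls to the robot, and variables do not carry over. Pictures are saved under pics/ and viewed, at most 14 in all, crops included, and the job is handed in when it is done.

Besides the shell and the picture viewer there is one more tool, called after ">>>" in YAML: its name, and indented under it one key for each argument. send_rows: Moves the arm, as the interface text tells. Its arguments: {"type":"object","properties":{"motion":{"type":"string"}},"required":["motion"]}

```bash
mkdir -p pics; ls; python3 - <<'E'
from workcell import bot, vision, workorder, boxes_of
import cv2,numpy as np
np.set_printoptions(precision=4,suppress=True)
print(bot.get_obs())
for c in ["side","top","wrist"]:
    im=vision.camera(c); cv2.imwrite(f"pics/{c}0.png",im[:,:,::-1])
    print(c,vision.camera_model(c))
    for t in ["tag1","collar_grip","station","oil_can","screw_jar"]:
        try: print(t,[(np.round(d["rect"],1).tolist(),round(d["conf"],2)) for d in boxes_of(c,t)])
        except Exception as e: print(t,e)
E
```

```text
pics
{'clock': 0.0, 'joint_pos': array([-1.161 ,  0.2415,  0.0037,  1.3352, -0.    ,  1.5708]), 'joint_vel': array([-0.0008,  0.0019,  0.0004,  0.0003, -0.0007, -0.0006]), 'tau': array([ -0.0013, -37.2312,  25.2411,   0.0169,  -0.0001,  -0.    ]), 'eef_pos': array([ 0.1989, -0.458 ,  0.1922]), 'tool_rot': array([ 0.9791,  0.2035, -0.0002, -0.001 ]), 'ft_force': array([ 0.0109, -0.2511, -0.9491]), 'ft_torque': array([-0.0087,  0.0091,  0.0148]), 'grasp_force': 0.0, 'grip_width': 0.0850070655805768}
side {'fov_y': 47.70682929086676, 'cx': 258.7969390725967, 'cy': 190.74081067565805, 'k1': 0.04895234462791707, 'world_from_camera': array([[ 0.8298, -0.2127,  0.516 , -0.0752],
       [-0.5577, -0.2821,  0.7806, -1.057 ],
       [-0.0205, -0.9355, -0.3527,  0.5296],
       [ 0.    ,  0.    ,  0.    ,  1.    ]])}
tag1 [([296.6, 287.1, 68.0, 48.6], 0.96), ([339.5, 273.1, 69.3, 40.3], 0.77), ([188.5, 209.8, 53.2, 23.4], 0.56), ([375.6, 224.9, 33.1, 65.4], 0.15)]
collar_grip [([312.5, 190.3, 11.8, 15.4], 0.46)]
station [([283.5, 201.7, 116.3, 87.6], 0.63)]
oil_can [([374.8, 224.7, 32.4, 69.3],
[... 437 characters left out ...]
.5], 0.94), ([351.4, 186.5, 58.6, 26.2], 0.82)]
collar_grip [([285.5, 145.4, 9.3, 11.2], 0.44)]
station [([249.1, 168.3, 116.5, 59.7], 0.85), ([342.9, 135.2, 21.9, 25.1], 0.21)]
oil_can [([341.2, 135.5, 20.8, 23.6], 0.57)]
screw_jar [([182.2, 227.9, 25.3, 57.5], 0.57)]
wrist {'fov_y': 70.01995419391166, 'cx': 259.94005530581677, 'cy': 191.452640100547, 'k1': -0.06396987397554889, 'hand_eye': array([[ 0.0005, -0.9646, -0.2636,  0.0661],
       [ 1.    ,  0.0006, -0.0001, -0.0003],
       [ 0.0003, -0.2636,  0.9646, -0.1815],
       [ 0.    ,  0.    ,  0.    ,  1.    ]])}
tag1 [([348.6, 21.5, 65.3, 43.0], 0.89)]
collar_grip []
station [([345.8, 21.9, 73.9, 43.7], 0.69)]
oil_can []
screw_jar []
```

```bash
python3 - <<'E'
import cv2
a=cv2.imread("pics/top0.png")[90:300,120:400]
cv2.imwrite("pics/topc.png",cv2.resize(a,(784,588),interpolation=cv2.INTER_CUBIC))
b=cv2.imread("pics/side0.png")[130:330,150:420]
cv2.imwrite("pics/sidec.png",cv2.resize(b,(783,580),interpolation=cv2.INTER_CUBIC))
E
```

```text
(no output)
```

View pics/topc.png

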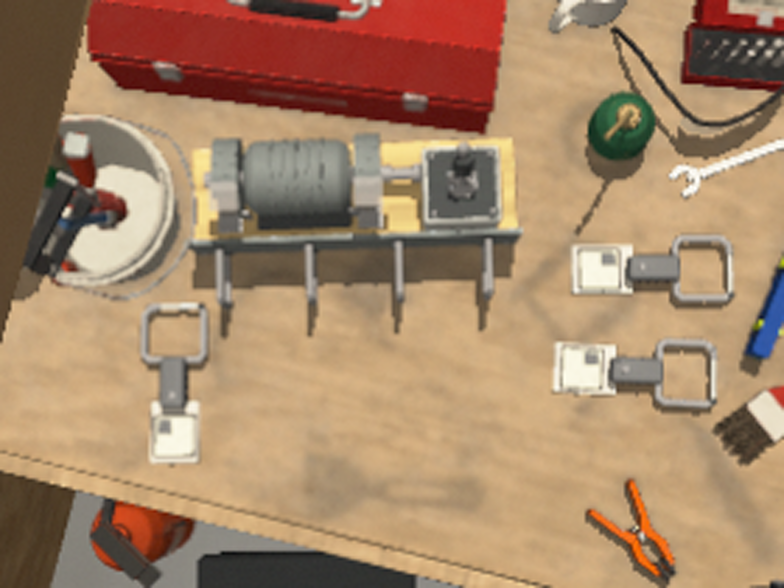

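View pics/sidec.png

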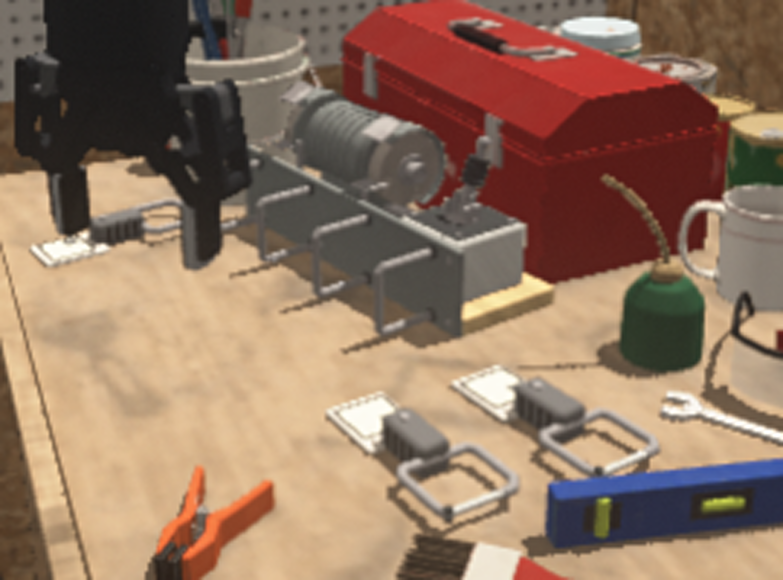

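```bash
cat > h.py <<'E'
from workcell import bot, vision, workorder, boxes_of
import cv2,numpy as np
from scipy.spatial.transform import Rotation as R
np.set_printoptions(precision=4,suppress=True)
def pose(o=None):
    o=o or bot.get_obs(); T=np.eye(4); T[:3,:3]=R.from_quat(o["tool_rot"]).as_matrix(); T[:3,3]=o["eef_pos"]; return T
def wfc(c,T=None):
    m=vision.camera_model(c)
    return (m,m["world_from_camera"]) if c!="wrist" else (m,(pose() if T is None else T)@m["hand_eye"])
def ray(c,px,T=None):
    m,W=wfc(c,T); f=192/np.tan(np.radians(m["fov_y"]/2))
    d=(np.array(px,float)-[m["cx"],m["cy"]])/f; s=d.copy()
    for _ in range(20): s=d/(1+m["k1"]*(s@s))
    v=W[:3,:3]@np.r_[s,1]; return W[:3,3],v
def at_z(c,px,z,T=None):
    o,v=ray(c,px,T); return o+v*(z-o[2])/v[2]
def proj(c,P,T=None):
    m,W=wfc(c,T); f=192/np.tan(np.radians(m["fov_y"]/2))
    q=np.linalg.inv(W)@np.r_[P,1]; s=q[:2]/q[2]; return s*(1+m["k1"]*(s@s))*f+[m["cx"],m["cy"]]
def tri(obs):
    A=np.zeros((3,3));b=np.zeros(3)
    for c,px,*T in obs:
        o,v=ray(c,px,*T); v=v/np.linalg.norm(v); M=np.eye(3)-np.outer(v,v); A+=M;b+=M@o
    return np.linalg.solve(A,b)
E
python3 - <<'E'
from h import *
f=lambda x,y:(120+x*280/784,90+y*210/588)
def P(n,x,y,z): print(n,at_z("top",f(x,y),z))
P("railL",193,240,.084);P("railR",520,231,.084)
for i,p in enumerate([(226,300),(311,300),(399,299),(486,297)]): P("eye%d"%(i+1),*p,.076)
P("boardBR",514,138,.018);P("boardBL",192,150,.018)
print("collar", tri([("top",(285.5,145.4)),("side",(312.5,190.3))]))
for n,b,c in [("tagL",(173,382),(174,335)),("tagA",(654,267),(703,268)),("tagB",(636,371),(686,375))]: P(n,*b,.028);P(n+"clip",*c,.014)
P("oil",620,125,.09)
E
```

```text
railL [0.571  0.0478 0.084 ]
railR [ 0.5715 -0.2994  0.084 ]
eye1 [0.5068 0.0144 0.076 ]
eye2 [ 0.5045 -0.076   0.076 ]
eye3 [ 0.5032 -0.1695  0.076 ]
eye4 [ 0.503  -0.2617  0.076 ]
boardBR [ 0.686  -0.3022  0.018 ]
boardBL [0.6822 0.0585 0.018 ]
collar [ 0.6433 -0.2374  0.1212]
tagL [0.423  0.0796 0.028 ]
tagLclip [0.4753 0.0807 0.014 ]
tagA [ 0.5358 -0.4489  0.028 ]
tagAclip [ 0.5349 -0.505   0.014 ]
tagB [ 0.4229 -0.4242  0.028 ]
tagBclip [ 0.4178 -0.4805  0.014 ]
oil [ 0.6812 -0.4084  0.09  ]
```

```bash
python3 - <<'E'
import cv2
a=cv2.imread("pics/top0.png")
cv2.imwrite("pics/topf.png",cv2.resize(a,(640,480)))
E
```

```text
(no output)
```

View pics/topf.png

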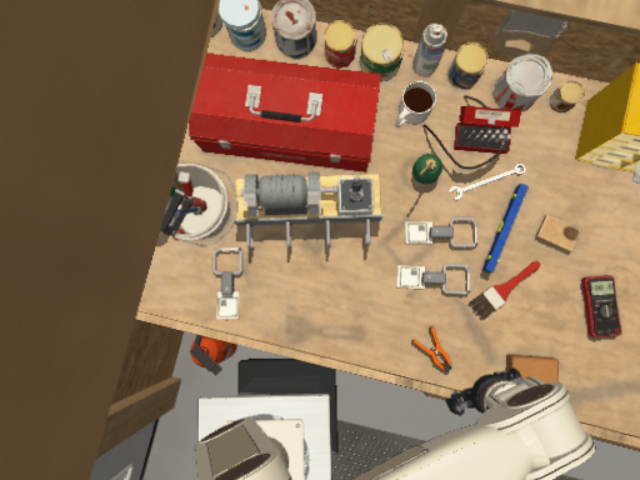

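>>> send_rows:
  motion: "0 8.75 -1 -1.2 0.08; 0 17.5 -2 -2.4 0.16; 0 26 -3 -3.6 0.24; 0 35 -4 -4.8 0.33; 0 43.7 -5 -5.8 0.41"

```text
clock: 1.4
eef_pos: [0.4153, -0.3336, 0.2271]
tool_rot: [1.0, -0.002, 0.0, 0.0]
ft_force: [0.1, -0.9, 0.0]
grip_width: 0.0427
grasp_force: 0.0
```

```bash
cat >> h.py <<'E'
def go(x,y,z,yaw,T=None):
    T=pose() if T is None else T
    d=T[:3,:3].T@(np.array([x,y,z])-T[:3,3])*100
    cy=np.arctan2(T[1,0],T[0,0]); t=(cy-yaw+np.pi)%(2*np.pi)-np.pi
    print("at",T[:3,3],"yaw",round(cy,3),"tilt",T[:3,2].round(3),"shift cm",d.round(2),"twist",round(t,3))
E
python3 -c "
from h import *
go(.58,-.237,.25,0)"
```

```text
at [ 0.4153 -0.3336  0.2271] yaw -0.004 tilt [ 0.    -0.001 -1.   ] shift cm [16.43 -9.72 -2.29] twist -0.004
```

>>> send_rows:
  motion: "0 4 -2.4 -0.6 0; 0 8 -4.8 -1.2 0; 0 12 -7.2 -1.8 0; 0 16.4 -9.7 -2.3 0; 0 16.4 -9.7 -2.3 0"

```text
clock: 1.9
eef_pos: [0.5825, -0.2338, 0.248]
tool_rot: [1.0, 0.003, 0.001, -0.001]
ft_force: [1.2, -0.6, 0.4]
grip_width: 0.0431
grasp_force: 0.0
```

```bash
python3 - <<'E'
from h import *
go(.58,-.237,.25,0)
im=vision.camera("wrist"); cv2.imwrite("pics/w1.png",im[:,:,::-1])
for t in ["collar_grip","tag1","station","eye1"]:
    try: print(t,[(np.round(d["rect"],1).tolist(),round(d["conf"],2)) for d in boxes_of("wrist",t)])
    except Exception as e: print(t,e)
E
```

```text
at [ 0.5825 -0.2338  0.248 ] yaw 0.007 tilt [ 0.001  0.001 -1.   ] shift cm [-0.25  0.32 -0.2 ] twist 0.007
collar_grip [([264.1, 125.6, 21.1, 21.8], 0.56)]
tag1 [([376.4, 253.3, 92.0, 39.7], 0.91), ([75.2, 247.0, 50.5, 87.2], 0.69), ([395.0, 191.4, 115.7, 50.3], 0.59), ([164.9, 153.6, 291.5, 134.9], 0.57)]
station [([163.2, 155.5, 288.4, 134.0], 0.74)]
eye1 [([163.5, 156.3, 286.6, 132.0], 0.57)]
```

View pics/w1.png

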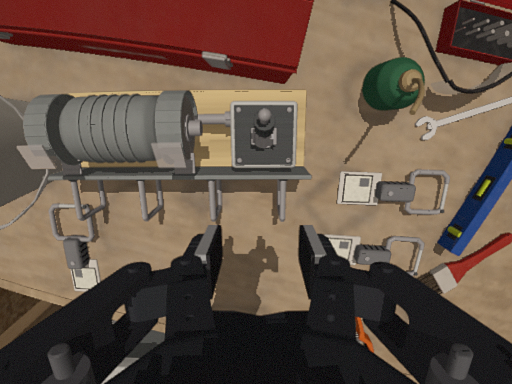

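```bash
python3 - <<'E'
from h import *
T=pose(); go(.6,-.237,.25,0,T)
w=lambda n,p,z: print(n,at_z("wrist",p,z,T))
w("boxTL",(231,103),.08);w("boxTR",(298,103),.08);w("boxBL",(231,165),.08);w("boxBR",(298,165),.08)
w("ball",(264,117),.084+.076*np.cos(.35)); w("collar",(264,127),.1244)
w("railR",(310,177),.084); w("railR back",(308,168),.084)
for i,p in enumerate([(86,217),(147,217),(213.5,217),(283,217)]): w("eye%d"%(i+1),p,.076)
w("boardTR",(306,91),.018)
E
```

```text
at [ 0.5767 -0.2385  0.2496] yaw -0.002 tilt [-0.001 -0.    -1.   ] shift cm [ 2.33 -0.15 -0.04] twist -0.002
boxTL [ 0.6593 -0.2029  0.08  ]
boxTR [ 0.6593 -0.2852  0.08  ]
boxBL [ 0.5822 -0.2009  0.08  ]
boxBR [ 0.5821 -0.2877  0.08  ]
ball [ 0.6425 -0.2424  0.1554]
collar [ 0.6318 -0.2429  0.1244]
railR [ 0.5671 -0.3033  0.084 ]
railR back [ 0.5789 -0.3002  0.084 ]
eye1 [0.5082 0.0085 0.076 ]
eye2 [ 0.5087 -0.0807  0.076 ]
eye3 [ 0.509  -0.1741  0.076 ]
eye4 [ 0.5089 -0.2701  0.076 ]
boardTR [ 0.6789 -0.3045  0.018 ]
```

```bash
python3 - <<'E'
from h import *
T=pose(); im=vision.camera("wrist"); cv2.imwrite("pics/w2.png",im[:,:,::-1])
print([(np.round(d["rect"],1).tolist(),round(d["conf"],2)) for d in boxes_of("wrist","collar_grip")]); print(T)
a=im[80:240,200:340,::-1]; cv2.imwrite("pics/w2c.png",cv2.resize(a,(525,600),interpolation=cv2.INTER_CUBIC))
E
```

```text
[([259.2, 121.5, 19.5, 19.8], 0.9)]
[[ 1.     -0.0016 -0.0006  0.5767]
 [-0.0016 -1.     -0.0001 -0.2385]
 [-0.0006  0.0001 -1.      0.2496]
 [ 0.      0.      0.      1.    ]]
```

View pics/w2c.png

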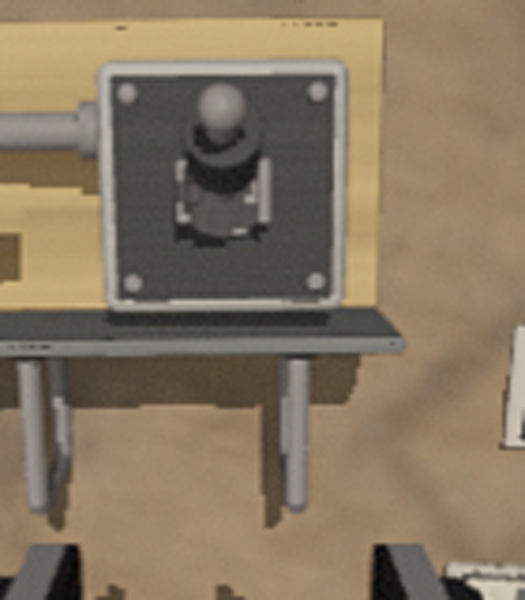

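```bash
python3 - <<'E'
from h import *
T=pose(); print(T[:3,3])
w=lambda n,p,z: print(n,at_z("wrist",(200+p[0]/3.75,80+p[1]/3.75),z,T))
w("box centre",(223.3,187),.08); w("ball",(221,107),.084+.076*np.cos(.35)); w("collar",(223,155),.1244)
for p in [(100,62),(346,62),(106,309),(342,309)]: w("corner",p,.08)
w("rail front",(200,351),.082); w("railR",(402,347),.082)
w("eye4 front",(295,512),.072);w("eye3 front",(38,513),.072)
E
```

```text
[ 0.5766 -0.2388  0.25  ]
box centre [ 0.6268 -0.2383  0.08  ]
ball [ 0.6506 -0.2379  0.1554]
collar [ 0.6379 -0.2383  0.1244]
corner [ 0.6671 -0.1981  0.08  ]
corner [ 0.667  -0.2784  0.08  ]
corner [ 0.5856 -0.1977  0.08  ]
corner [ 0.5855 -0.2792  0.08  ]
rail front [ 0.5712 -0.2301  0.082 ]
railR [ 0.5725 -0.3001  0.082 ]
eye4 front [ 0.5081 -0.2647  0.072 ]
eye3 front [ 0.5078 -0.1689  0.072 ]
```

>>> send_rows:
  motion: "0 3.2 0 3 0; 0 6.4 0 6 0; 0 6.4 0 9 0; 0 6.4 0 12 0; 0 6.4 0 14.2 0"

```text
clock: 2.75
eef_pos: [0.64, -0.2384, 0.1051]
tool_rot: [1.0, -0.001, -0.001, -0.0]
ft_force: [-0.4, 0.4, -0.3]
grip_width: 0.0429
grasp_force: 0.0
```

```bash
python3 - <<'E'
from h import *
im=vision.camera("wrist"); go(.6405,-.2383,.108,0)
print([(np.round(d["rect"],1).tolist(),round(d["conf"],2)) for d in boxes_of("wrist","collar_grip")])
cv2.imwrite("pics/w3.png",im[:,:,::-1])
go(.6405,-.2383,.108,0)
E
```

```text
at [ 0.6379 -0.2377  0.1013] yaw -0.002 tilt [-0.008  0.003 -1.   ] shift cm [ 0.25  0.06 -0.67] twist -0.002
[([260.2, 225.3, 39.6, 31.6], 0.83), ([160.8, 228.3, 320.5, 185.3], 0.49)]
at [ 0.6381 -0.2377  0.1034] yaw -0.002 tilt [-0.008  0.003 -1.   ] shift cm [ 0.23  0.06 -0.46] twist -0.002
```

View pics/w3.png

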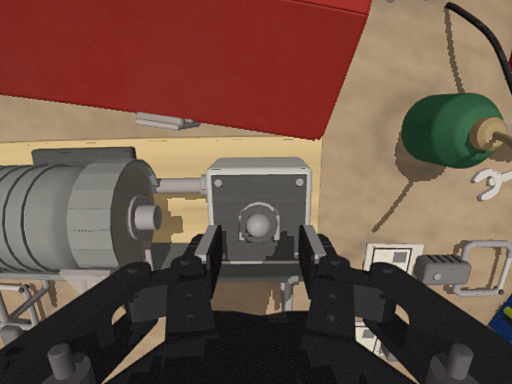

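>>> send_rows:
  motion: "1 0 0 0 0; 1 0 0 0 0; 1 0 0 0 0; 1 0 0 0 0; 1 0 0 0 0"

```text
clock: 3.35
eef_pos: [0.6425, -0.2375, 0.1105]
tool_rot: [1.0, 0.0, 0.002, 0.0]
ft_force: [-3.5, 1.9, 5.9]
grip_width: 0.0071
grasp_force: 58.8
```

```bash
python3 - <<'E'
from h import *
o=bot.get_obs(); go(.6405,-.2383,.108,0); print(o["grip_width"],o["grasp_force"],o["ft_force"])
E
```

```text
at [ 0.6425 -0.2375  0.1105] yaw 0.0 tilt [ 0.003 -0.001 -1.   ] shift cm [-0.21  0.08  0.25] twist 0.0
0.007077431485616469 58.80442671943456 [-3.4624  1.8904  5.9325]
```

```bash
python3 - <<'E'
from h import *
a=vision.camera("side")[150:250,250:370,::-1]; b=vision.camera("wrist")[150:290,190:340,::-1]
a=cv2.resize(a,(400,400*100//120),interpolation=cv2.INTER_CUBIC);b=cv2.resize(b,(400,400*140//150),interpolation=cv2.INTER_CUBIC)
c=np.zeros((373,800,3),np.uint8); c[:333,:400]=a; c[:373,400:]=b
cv2.imwrite("pics/m4.png",c)
print(proj("side",[.6425,-.2375,.1105]),proj("side",[.6405,-.238,.1244]))
E
```

```text
[313.9902 193.8289] [313.6642 189.1525]
```

View pics/m4.png

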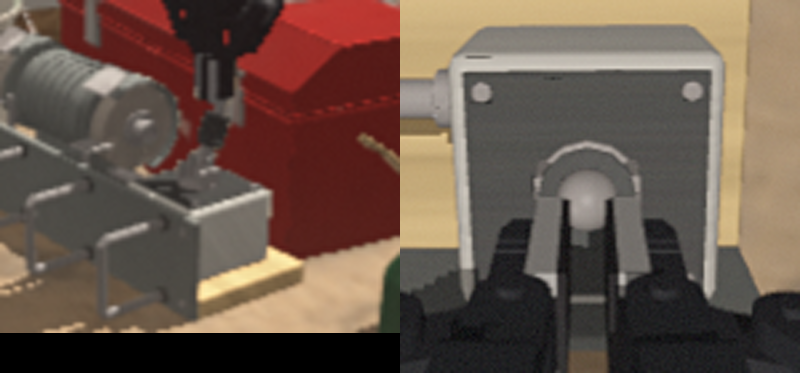

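```bash
python3 - <<'E'
from h import *
T=pose()
for dz in [0,-.02,-.04,-.06]:
    print(dz,[proj("wrist",(T@np.r_[0,s*.0215,dz,1])[:3],T) for s in (-1,1)], proj("side",(T@np.r_[0,-.0,dz,1])[:3]))
print("ball",proj("wrist",[.6506,-.238,.1554],T),proj("side",[.6506,-.238,.1554]),"collar",proj("wrist",[.6405,-.238,.1244],T))
print(bot.get_obs()["joint_pos"])
a=vision.camera("side")[165:205,295:335,::-1]; cv2.imwrite("pics/m5.png",cv2.resize(a,(600,600),interpolation=cv2.INTER_CUBIC))
E
```

```text
0 [array([229.4581, 213.9331]), array([290.6179, 213.9687])] [314.0093 193.8304]
-0.02 [array([226.0768, 224.75  ]), array([294.0016, 224.7897])] [314.1713 186.7881]
-0.04 [array([221.8664, 238.2428]), array([298.215 , 238.2878])] [314.3367 179.6583]
-0.06 [array([216.4861, 255.5231]), array([303.599 , 255.5749])] [314.5057 172.4387]
ball [260.9957 228.2178] [316.8839 177.3294] collar [260.7767 224.1137]
[-0.3543  0.6539  0.4312  1.3448  0.0005  2.787 ]
```

View pics/m5.png

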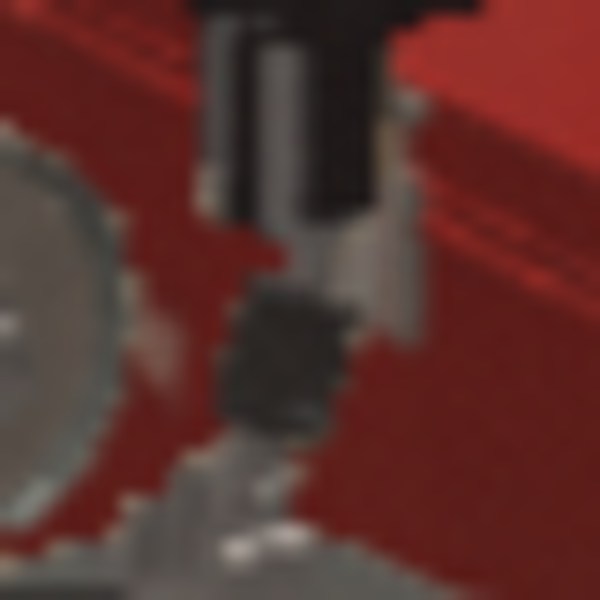

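```bash
python3 - <<'E'
from h import *
T=np.eye(4); T[:3,:3]=R.from_quat([ 0.9791,  0.2035, -0.0002, -0.001 ]).as_matrix(); T[:3,3]=[ 0.1989, -0.458 ,  0.1922]
for dz in [0,-.013,-.03,-.05]:
    print(dz,[proj("side",(T@np.r_[0,s*.05,dz,1])[:3]) for s in (-1,1)])
a=cv2.imread("pics/side0.png")
print(a.shape)
E
```

```text
0 [array([176.8866, 236.695 ]), array([223.1534, 250.8622])]
-0.013 [array([176.2518, 229.908 ]), array([222.7738, 243.6751])]
-0.03 [array([175.407 , 220.9096]), array([222.2685, 234.1387])]
-0.05 [array([174.3911, 210.1389]), array([221.6607, 222.7127])]
(384, 512, 3)
```

>>> send_rows:
  motion: "0 0 0 0 0; 0 0 0 0 0; 0 0 0 0 0; 0 0 0 1 0; 0 0 0 2 0"

```text
clock: 4.0
eef_pos: [0.6419, -0.2379, 0.0867]
tool_rot: [1.0, -0.0, 0.0, 0.0]
ft_force: [-0.3, 0.3, -0.8]
grip_width: 0.0425
grasp_force: 0.0
```

>>> send_rows:
  motion: "0 0 0 1 0; 0 0 0 1.8 0; 0 0 0 1.8 0; 0 0 0 1.8 0"

```text
clock: 4.4
eef_pos: [0.6415, -0.2376, 0.069]
tool_rot: [1.0, -0.0, -0.0, -0.0]
ft_force: [0.1, 0.5, 0.7]
grip_width: 0.0428
grasp_force: 0.0
```

```bash
python3 - <<'E'
from h import *
go(.6405,-.2383,.069,0); print(bot.get_obs()["ft_force"])
a=vision.camera("side")[150:230,265:375,::-1]; b=vision.camera("wrist")[150:290,190:340,::-1]
a=cv2.resize(a,(400,400*80//110),interpolation=cv2.INTER_CUBIC);b=cv2.resize(b,(400,400*140//150),interpolation=cv2.INTER_CUBIC)
c=np.zeros((373,800,3),np.uint8); c[:a.shape[0],:400]=a; c[:373,400:]=b
cv2.imwrite("pics/m6.png",c)
E
```

```text
at [ 0.6415 -0.2376  0.069 ] yaw -0.0 tilt [-0.001  0.    -1.   ] shift cm [-0.1   0.07  0.  ] twist -0.0
[0.0999 0.4748 0.7165]
```

View pics/m6.png

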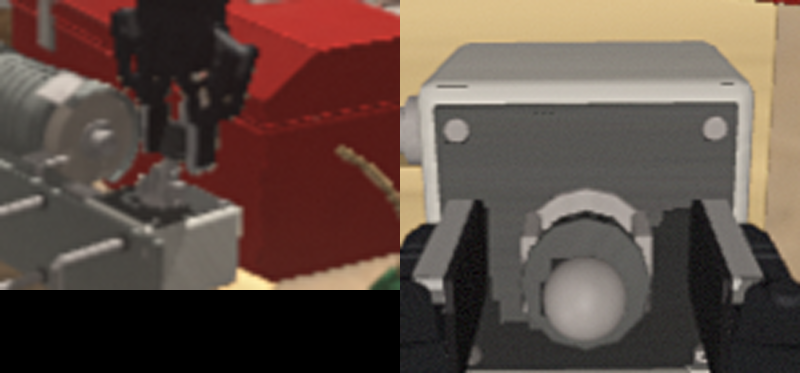

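>>> send_rows:
  motion: "1 0 0 0 0; 1 0 0 0 0; 1 0 0 0 0; 1 0 0 0 0; 1 0 0 0 0"

```text
clock: 5.0
eef_pos: [0.6423, -0.2376, 0.0705]
tool_rot: [1.0, 0.0, 0.001, 0.0]
ft_force: [-0.7, 2.1, 4.3]
grip_width: 0.02
grasp_force: 58.7
```

>>> send_rows:
  motion: "1 0.1 0 -0.3 0; 1 0.2 0 -0.6 0; 1 0.3 0 -0.8 0; 1 0.38 0 -1.03 0; 1 0.38 0 -1.03 0"

```text
clock: 5.5
eef_pos: [0.6452, -0.2375, 0.0793]
tool_rot: [1.0, -0.0, -0.001, -0.0]
ft_force: [0.4, 1.5, -4.5]
grip_width: 0.0199
grasp_force: 58.7
```

>>> send_rows:
  motion: "1 -0.3 0 -0.25 0; 1 -0.76 0 -0.32 0; 1 -1.3 0 -0.4 0; 1 -1.85 0 -0.43 0; 1 -1.85 0 -0.43 0"

```text
clock: 6.0
eef_pos: [0.6298, -0.2376, 0.0853]
tool_rot: [1.0, 0.0, 0.003, 0.0]
ft_force: [5.6, 1.6, -5.2]
grip_width: 0.02
grasp_force: 58.8
```

>>> send_rows:
  motion: "1 -0.55 0 0.02 0; 1 -1.1 0 0.11 0; 1 -1.6 0 0.25 0; 1 -2.1 0 0.38 0; 1 -2.2 0 0.42 0"

```text
clock: 6.5
eef_pos: [0.6097, -0.2378, 0.0824]
tool_rot: [1.0, 0.0, 0.005, 0.0]
ft_force: [8.5, 2.2, -1.5]
grip_width: 0.0197
grasp_force: 58.6
```

```bash
python3 - <<'E'
from h import *
go(.6105,-.2383,.069,0); o=bot.get_obs();print(o["ft_force"],o["grip_width"])
E
```

```text
at [ 0.6097 -0.2378  0.0824] yaw 0.001 tilt [ 0.011 -0.001 -1.   ] shift cm [0.06 0.05 1.34] twist 0.001
[ 8.4995  2.2375 -1.5316] 0.019703961925571577
```

>>> send_rows:
  motion: "1 -0.4 0 0.1 0; 1 -0.7 0 0.2 0; 1 -0.7 0 0.4 0; 1 -0.7 0 0.7 0; 1 -0.7 0 1 0"

```text
clock: 7.0
eef_pos: [0.607, -0.2379, 0.0747]
tool_rot: [1.0, 0.001, 0.01, 0.001]
ft_force: [13.8, 3.1, 2.0]
grip_width: 0.02
grasp_force: 58.9
```

>>> send_rows:
  motion: "0 0.3 0 0 0; 0 0.4 0 0 0; 0 0.4 0 0 0; 0 0.4 0 -3 0; 0 0.4 0 -7 0"

```text
clock: 7.5
eef_pos: [0.5991, -0.2372, 0.1375]
tool_rot: [1.0, -0.0, -0.004, -0.001]
ft_force: [1.1, -0.7, 0.0]
grip_width: 0.0427
grasp_force: 0.0
```

>>> send_rows:
  motion: "0 -2 0 -4 0; 0 -5 0 -8 0; 0 -8 0 -8 0; 0 -8 0 -8 0; 0 -8 0 -8 0"

```text
clock: 8.0
eef_pos: [0.5212, -0.238, 0.2203]
tool_rot: [1.0, -0.001, 0.0, 0.0]
ft_force: [0.7, 0.1, -0.0]
grip_width: 0.0431
grasp_force: 0.0
```

```bash
python3 - <<'E'
from h import *
go(.56,-.24,.2,0)
T=pose();im=vision.camera("wrist"); cv2.imwrite("pics/w7.png",im[:,:,::-1])
for t in ["collar_grip","tag1"]: print([(np.round(d["rect"],1).tolist(),round(d["conf"],2)) for d in boxes_of("wrist",t)])
vision.camera("side");print([(np.round(d["rect"],1).tolist(),round(d["conf"],2)) for d in boxes_of("side","collar_grip")])
for a in (.35,-.35):
    P=np.array([.626,-.238,.084])+.043*np.array([np.sin(a),0,np.cos(a)]); print(a,proj("wrist",P,T),proj("side",P))
vision.camera("top");print([(np.round(d["rect"],1).tolist(),round(d["conf"],2)) for d in boxes_of("top","tag1")])
a=im[90:290,130:400,::-1]; cv2.imwrite("pics/w7c.png",cv2.resize(a,(783,580),interpolation=cv2.INTER_CUBIC))
E
```

```text
at [ 0.5212 -0.238   0.2203] yaw -0.001 tilt [ 0. -0. -1.] shift cm [3.88 0.19 2.03] twist -0.001
[([259.4, 89.2, 25.1, 33.3], 0.75), ([260.6, 89.6, 25.5, 22.6], 0.59)]
[([379.5, 227.2, 117.7, 46.4], 0.8), ([57.1, 221.6, 59.4, 96.2], 0.69)]
[([304.9, 193.4, 17.8, 15.1], 0.51), ([281.4, 200.3, 122.7, 91.2], 0.29)]
0.35 [259.8992  58.5863] [313.7348 189.1355]
-0.35 [259.9272  91.2344] [305.1036 191.5124]
[([352.2, 186.6, 56.6, 23.1], 0.95), ([347.2, 224.4, 65.5, 22.5], 0.89), ([183.3, 227.3, 27.4, 55.3], 0.57), ([232.3, 167.6, 85.2, 59.5], 0.51)]
```

View pics/w7c.png

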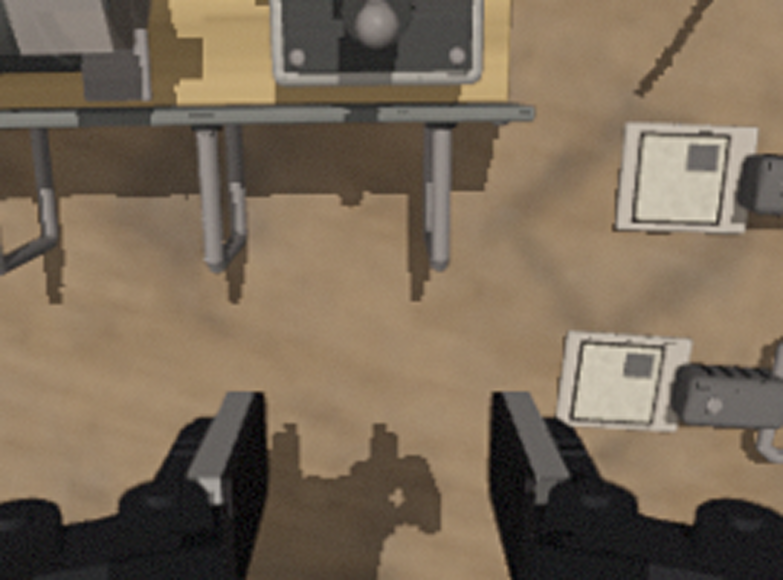

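>>> send_rows:
  motion: "0 -2 3.5 1 -0.15; 0 -4 7 2 -0.3; 0 -6 11 3 -0.45; 0 -8 15 5 -0.6; 0 -10.1 18.2 7 -0.75"

```text
clock: 8.85
eef_pos: [0.4209, -0.4218, 0.1494]
tool_rot: [0.931, 0.364, 0.0, 0.001]
ft_force: [-0.2, -0.6, -0.1]
grip_width: 0.0427
grasp_force: 0.0
```

>>> send_rows:
  motion: "0 0 0 0 -0.15; 0 0 0 0 -0.3; 0 0 0 0 -0.45; 0 0 0 0 -0.6; 0 0 0 0 -0.75"

```text
clock: 9.35
eef_pos: [0.4212, -0.4197, 0.1494]
tool_rot: [0.733, 0.68, -0.0, -0.0]
ft_force: [0.8, -0.3, 0.0]
grip_width: 0.0426
grasp_force: 0.0
```

>>> send_rows:
  motion: "0 0 0 0 0; 0 0 0 0 0"

```text
clock: 9.55
eef_pos: [0.4212, -0.4196, 0.1496]
tool_rot: [0.736, 0.677, -0.0, -0.0]
ft_force: [0.1, 0.1, 0.6]
grip_width: 0.0425
grasp_force: 0.0
```

```bash
cat >> h.py <<'E'
def tag(T=None,lo=175,name=None):
    """white plates in the wrist picture -> list of (origin, yaw of tag)"""
    T=pose() if T is None else T
    im=vision.camera("wrist")
    if name: cv2.imwrite(f"pics/{name}.png",im[:,:,::-1])
    hsv=cv2.cvtColor(im,cv2.COLOR_RGB2HSV)
    m=((hsv[...,2]>lo)&(hsv[...,1]<45)).astype(np.uint8)
    m=cv2.morphologyEx(m,cv2.MORPH_CLOSE,np.ones((9,9)))
    out=[]
    for c in cv2.findContours(m,cv2.RETR_EXTERNAL,cv2.CHAIN_APPROX_NONE)[0]:
        if cv2.contourArea(c)<600: continue
        w=np.array([at_z("wrist",p[0],.005,T)[:2] for p in c])
        r=cv2.minAreaRect((w*1000).astype(np.float32))
        print("rect mm",np.round(r[0],1),np.round(r[1],1),round(r[2],1),"px",c.mean(0)[0].round(0))
        out.append((np.array(r[0])/1000,cv2.boxPoints(r)/1000))
    return out
E
python3 - <<'E'
from h import *
go(.42,-.42,.15,1.5)
tag(name="w8")
print([(np.round(d["rect"],1).tolist(),round(d["conf"],2)) for d in boxes_of("wrist","tag1")])
E
```

```text
at [ 0.4212 -0.4196  0.1496] yaw 1.487 tilt [-0.  0. -1.] shift cm [-0.05 -0.12 -0.04] twist -0.013
rect mm [ 667.4 -554.8] [ 33.9 168.1] 24.4 px [441. 248.]
rect mm [ 539.5 -393.2] [65.6 52.1] 88.5 px [357. 143.]
rect mm [ 429.8 -369.6] [65.6 51.4] 85.8 px [264. 130.]
[([359.0, 184.6, 60.8, 142.1], 0.91), ([264.6, 175.6, 62.2, 146.7], 0.87), ([353.9, 251.7, 29.4, 4.5], 0.35)]
```

```bash
python3 - <<'E'
from h import *
T=pose()
print("B",at_z("wrist",(264.6,175.6),.012,T),"A",at_z("wrist",(359,184.6),.012,T))
im=cv2.imread("pics/w8.png"); cv2.imwrite("pics/w8c.png",cv2.resize(im[60:270,180:430],(714,600),interpolation=cv2.INTER_CUBIC))
for c,y in [((.4298,-.3696),-1.643),((.5395,-.3932),-1.597)]: print(np.array(c)+.0552*np.array([np.cos(y),np.sin(y)]))
E
```

```text
B [ 0.4259 -0.421   0.012 ] A [ 0.5389 -0.4413  0.012 ]
[ 0.4258 -0.4247]
[ 0.5381 -0.4484]
```

View pics/w8c.png

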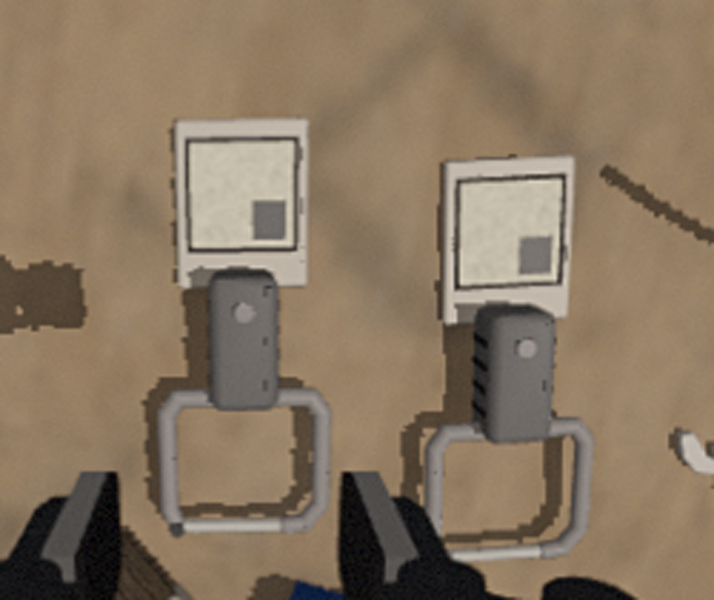

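```bash
python3 - <<'E'
from h import *
T=pose(); p=at_z("wrist",(265.4,179),.028,T); print(p)
go(.4258,-.4237,-.028,1.4986,T)
E
```

```text
[ 0.4265 -0.4216  0.028 ]
at [ 0.4212 -0.4196  0.1497] yaw 1.488 tilt [-0.  0. -1.] shift cm [-0.37  0.5  17.77] twist -0.011
```

>>> send_rows:
  motion: "-0.3 -0.3 0.5 4 -0.01; -0.3 -0.3 0.5 8 -0.01; -0.3 -0.3 0.5 12 -0.01; -0.3 -0.3 0.5 15 -0.01; -0.3 -0.3 0.5 16.5 -0.01"

```text
clock: 10.15
eef_pos: [0.4239, -0.4211, -0.0187]
tool_rot: [0.732, 0.681, -0.0, -0.003]
ft_force: [-1.1, 0.5, 0.1]
grip_width: 0.0557
grasp_force: 0.0
```

>>> send_rows:
  motion: "-0.3 0 0 0.5 0; -0.3 0 0 1 0; -0.3 0 0 1.3 0; -0.3 0 0 1.3 0"

```text
clock: 10.55
eef_pos: [0.4263, -0.4236, -0.0273]
tool_rot: [0.732, 0.681, 0.0, 0.001]
ft_force: [1.0, 0.6, 0.0]
grip_width: 0.0553
grasp_force: 0.0
```

>>> send_rows:
  motion: "1 0 0 0 0; 1 0 0 0 0; 1 0 0 0 0; 1 0 0 0 0; 1 0 0 0 0"

```text
clock: 11.05
eef_pos: [0.4265, -0.4237, -0.0269]
tool_rot: [0.732, 0.682, 0.0, 0.001]
ft_force: [-0.8, 0.4, 6.2]
grip_width: 0.0269
grasp_force: 61.3
```

>>> send_rows:
  motion: "1 0 0 -2 0; 1 0 0 -5 0; 1 0 0 -8 0; 1 0 0 -10 0; 1 0 0 -10 0"

```text
clock: 11.55
eef_pos: [0.4274, -0.4247, 0.0749]
tool_rot: [0.732, 0.682, 0.0, 0.003]
ft_force: [0.9, -0.5, -2.0]
grip_width: 0.0264
grasp_force: 60.5
```

```bash
python3 - <<'E'
from h import *
go(.40,-.173,.06,np.pi); print(bot.get_obs()["grip_width"],bot.get_obs()["ft_force"])
E
```

```text
at [ 0.4274 -0.4247  0.0749] yaw 1.5 tilt [ 0.004 -0.004 -1.   ] shift cm [24.92 -4.53  1.37] twist -1.642
0.026378870116581677 [ 0.8688 -0.504  -1.986 ]
```

>>> send_rows:
  motion: "1 3 -0.5 0 -0.15; 1 6 -1 0 -0.3; 1 9 -1.5 0 -0.45; 1 12 -2 0 -0.6; 1 15 -2.5 0 -0.75"

```text
clock: 12.05
eef_pos: [0.4099, -0.2696, 0.0699]
tool_rot: [0.429, 0.903, 0.0, -0.002]
ft_force: [-0.3, -0.0, -1.9]
grip_width: 0.0263
grasp_force: 60.5
```

```bash
python3 - <<'E'
from h import *
go(.40,-.173,.06,np.pi); print(bot.get_obs()["grip_width"],bot.get_obs()["ft_force"])
E
```

```text
at [ 0.4099 -0.2696  0.0699] yaw 2.256 tilt [-0.003  0.002 -1.   ] shift cm [8.11 5.35 1.01] twist -0.886
0.026310600808998864 [-0.3231 -0.0088 -1.8945]
```

>>> send_rows:
  motion: "1 1.6 1.1 0 -0.15; 1 3.2 2.2 0 -0.3; 1 4.8 3.3 0 -0.45; 1 6.4 4.3 0 -0.6; 1 8.1 5.35 0 -0.75"

```text
clock: 12.55
eef_pos: [0.4008, -0.1737, 0.0702]
tool_rot: [0.068, 0.998, 0.001, -0.001]
ft_force: [0.1, 0.0, -0.9]
grip_width: 0.0263
grasp_force: 60.5
```

>>> send_rows:
  motion: "1 0 0 0 -0.13; 1 0 0 2 -0.13; 1 0 0 4 -0.13; 1 0 0 6 -0.13; 1 0 0 7 -0.13"

```text
clock: 13.05
eef_pos: [0.3995, -0.1738, -0.001]
tool_rot: [0.006, 1.0, 0.001, -0.003]
ft_force: [0.1, 0.8, -2.8]
grip_width: 0.0264
grasp_force: 60.5
```

```bash
python3 - <<'E'
from h import *
go(.40,-.173,-.005,np.pi); print(bot.get_obs()["grip_width"],bot.get_obs()["ft_force"])
T=pose()
im=vision.camera("wrist"); cv2.imwrite("pics/w9.png",im[:,:,::-1])
cv2.imwrite("pics/w9c.png",cv2.resize(im[90:330,100:420,::-1],(800,600),interpolation=cv2.INTER_CUBIC))
for P in ([.5115,-.169,.072],[.5115,-.169,.01],[.5115,-.265,.072]): print(proj("wrist",P,T))
E
```

```text
at [ 0.3995 -0.1738 -0.001 ] yaw 3.13 tilt [-0.005  0.002 -1.   ] shift cm [-0.05  0.08  0.4 ] twist -0.012
0.02644640581459501 [ 0.1246  0.8327 -2.7546]
[270.4067 437.359 ]
[267.5212 353.7576]
[110.4493 433.0365]
```

View pics/w9c.png

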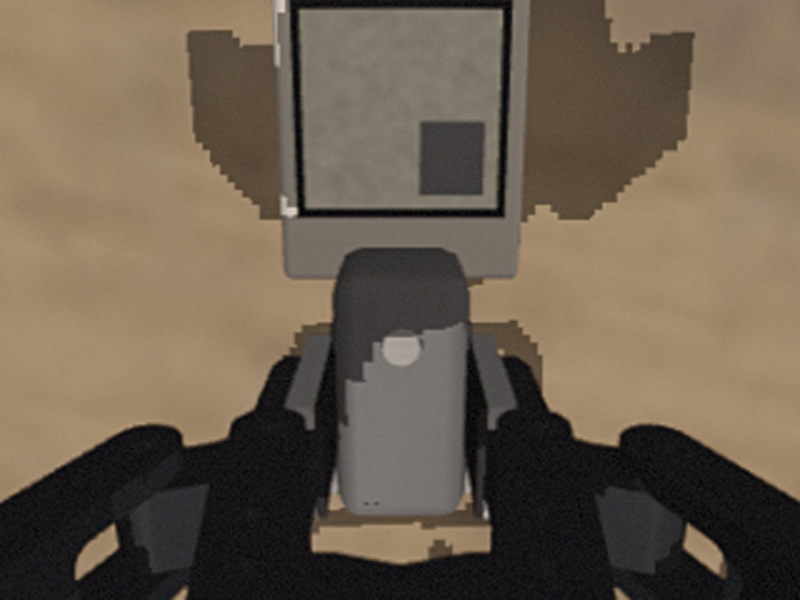

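```bash
python3 - <<'E'
from h import *
T=pose(); z0=T[2,3]+.027
f=lambda x,y:(100+x/2.5,90+y/2.5)
for n,p,z in [("block back",(400,252),.026),("block front",(400,513),.026),("plate front edge",(400,277),.005),("blk L",(338,440),.022),("blk R",(468,440),.022)]:
    P=at_z("wrist",f(*p),z0+z,T); print(n,P, (np.linalg.inv(T)@np.r_[P,1])[:3])
im=cv2.imread("pics/w9.png")[:,:,::-1]; g=cv2.cvtColor(im,cv2.COLOR_RGB2GRAY); print(g[0:100:4,260], g[60,200:330:5])
E
```

```text
block back [ 0.3669 -0.1733  0.0514] [ 0.0325  0.0001 -0.0528]
block front [ 0.426  -0.174   0.0514] [-0.0266  0.0002 -0.0532]
plate front edge [ 0.3784 -0.1734  0.0304] [ 0.0209  0.0001 -0.0319]
blk L [ 0.4101 -0.1873  0.0474] [-0.0109 -0.0133 -0.0491]
blk R [ 0.4105 -0.159   0.0474] [-0.0109  0.015  -0.049 ]
[ 72  71  75  76  80  77  73  73  73  72  70  68  67  73  75  76  78  79
  73 110 115 114 116  24 121] [134 135 136 137 139  76  78  77  75  74  73  76  76  75  75  74  75  71
  70  71  69  63  64  64  65  65]
```

>>> send_rows:
  motion: "1 -1.5 0 0.2 0; 1 -3 0 0.2 0; 1 -4 0 0.2 0; 1 -5 0 0.2 0; 1 -5 0 0.2 0"

```text
clock: 13.6
eef_pos: [0.454, -0.1767, 0.0002]
tool_rot: [0.006, 1.0, -0.001, 0.001]
ft_force: [-0.9, -3.9, -2.1]
grip_width: 0.0266
grasp_force: 60.5
```

>>> send_rows:
  motion: "1 -0.5 0 0 0; 1 -1 0 0 0; 1 -1.5 0 0 0; 1 -2 0 0 0; 1 -2 0 0 0"

```text
clock: 14.1
eef_pos: [0.4737, -0.1758, 0.0002]
tool_rot: [0.006, 1.0, 0.0, 0.001]
ft_force: [-1.0, 0.2, -1.2]
grip_width: 0.0267
grasp_force: 60.4
```

>>> send_rows:
  motion: "1 -0.3 0 0 0; 1 -0.3 0 0 0; 1 -0.6 0 0 0; 1 -0.6 0 0 0"

```text
clock: 14.5
eef_pos: [0.4757, -0.1756, -0.0008]
tool_rot: [0.006, 1.0, 0.0, -0.003]
ft_force: [-4.6, -0.4, -1.7]
grip_width: 0.0268
grasp_force: 60.4
```

>>> send_rows:
  motion: "1 1 0 0 0; 1 2 0 0 0; 1 3 0 0 0; 1 4 0 0 0; 1 4.2 0 0 0"

```text
clock: 15.0
eef_pos: [0.4344, -0.1752, -0.0001]
tool_rot: [0.006, 1.0, 0.0, -0.001]
ft_force: [0.0, -0.5, -2.6]
grip_width: 0.0265
grasp_force: 60.4
```

>>> send_rows:
  motion: "1 0.3 0 0 0; 1 0.3 0 0 0"

```text
clock: 15.2
eef_pos: [0.4335, -0.1756, 0.0002]
tool_rot: [0.006, 1.0, -0.0, 0.0]
ft_force: [0.0, -0.1, -1.1]
grip_width: 0.0268
grasp_force: 60.4
```

>>> send_rows:
  motion: "1 0.3 0 0 0; 1 0.6 0 0 0; 1 0.6 0 0 0"

```text
clock: 15.5
eef_pos: [0.4327, -0.1759, 0.0011]
tool_rot: [0.005, 1.0, -0.0, 0.005]
ft_force: [9.5, 1.5, -4.3]
grip_width: 0.0268
grasp_force: 60.0
```

>>> send_rows:
  motion: "1 -1 0 0.5 0; 1 -2.3 0 1.2 0; 1 -2.5 0 1.9 0; 1 -2.5 0 1.9 0; 1 -2.5 0 1.9 0"

```text
clock: 16.0
eef_pos: [0.451, -0.1752, -0.02]
tool_rot: [0.006, 1.0, 0.0, -0.001]
ft_force: [0.2, -0.5, -1.9]
grip_width: 0.0263
grasp_force: 60.4
```

>>> send_rows:
  motion: "0 0 0 0 0; 0 0 0 0 0; 0 0 0 0 0; 0 0 0 0 0; 0 0 0 -4 0"

```text
clock: 16.5
eef_pos: [0.4477, -0.1739, 0.0172]
tool_rot: [0.006, 1.0, 0.002, -0.005]
ft_force: [-0.1, -0.2, -0.1]
grip_width: 0.0426
grasp_force: 0.0
```

>>> send_rows:
  motion: "0 0 0 -5 0; 0 0 0 -10 0; 0 0 0 -12 0; 0 0 0 -14 0"

```text
clock: 16.9
eef_pos: [0.453, -0.176, 0.1635]
tool_rot: [0.006, 1.0, -0.001, 0.002]
ft_force: [0.3, 0.5, -1.4]
grip_width: 0.043
grasp_force: 0.0
```

```bash
python3 - <<'E'
from h import *
go(.49,-.42,.15,np.pi/2)
for c in ("top","side"):
    vision.camera(c); print(c,[(np.round(d["rect"],1).tolist(),round(d["conf"],2)) for d in boxes_of(c,"tag1")])
for P in ([.5381,-.448,.014],[.451,-.175,.014],[.423,.08,.014]): print(proj("top",P),proj("side",P))
E
```

```text
at [ 0.453  -0.176   0.1635] yaw 3.13 tilt [ 0.003 -0.001 -1.   ] shift cm [ -3.99 -24.35   1.4 ] twist 1.559
top [([351.1, 186.6, 55.0, 23.1], 0.66), ([183.7, 226.6, 23.3, 58.4], 0.63)]
side [([191.2, 209.7, 63.5, 23.3], 0.89), ([243.1, 238.3, 67.0, 32.6], 0.77), ([339.2, 275.1, 67.6, 41.4], 0.62)]
[352.4047 185.1665] [339.2509 271.3186]
[264.8135 215.4308] [241.7809 237.0131]
[182.4473 226.5657] [189.9061 208.9748]
```

>>> send_rows:
  motion: "0 -1.5 -5 0 0.15; 0 -3 -10 0 0.3; 0 -4.5 -15 0 0.45; 0 -6 -20 0 0.6; 0 -7.7 -25 0 0.75"

```text
clock: 17.6
eef_pos: [0.522, -0.4167, 0.1584]
tool_rot: [0.375, 0.927, 0.001, -0.002]
ft_force: [1.5, -0.9, 1.4]
grip_width: 0.0427
grasp_force: 0.0
```

>>> send_rows:
  motion: "0 0 0 0 0.15; 0 0 0 0 0.3; 0 0 0 0 0.45; 0 0 0 0 0.6; 0 0 0 0 0.75"

```text
clock: 18.1
eef_pos: [0.5217, -0.4149, 0.1579]
tool_rot: [0.688, 0.725, -0.0, -0.002]
ft_force: [0.7, -0.6, 0.3]
grip_width: 0.0427
grasp_force: 0.0
```

>>> send_rows:
  motion: "0 0 0 0 0.08; 0 0 0 1 0.08; 0 0 0 1 0.08; 0 0 0 1 0.08"

```text
clock: 18.5
eef_pos: [0.5219, -0.4148, 0.149]
tool_rot: [0.714, 0.7, -0.0, -0.002]
ft_force: [0.5, -0.2, -1.6]
grip_width: 0.0424
grasp_force: 0.0
```

```bash
python3 - <<'E'
from h import *
T=pose(); go(.538,-.446,.15,1.545,T)
tag(T,name="w10")
b=boxes_of("wrist","tag1")
for d in b[:2]: print(np.round(d["rect"],1),round(d["conf"],2),at_z("wrist",d["rect"][:2],.012,T))
E
```

```text
at [ 0.5219 -0.4148  0.149 ] yaw 1.551 tilt [-0.003  0.002 -1.   ] shift cm [-3.08  1.67 -0.11] twist 0.006
rect mm [ 539.9 -393.5] [66.1 51.3] 88.6 px [275. 155.]
[273.1 196.5  59.9 141.3] 0.71 [ 0.5363 -0.4414  0.012 ]
[335.8  38.6 192.5  74.8] 0.66 [ 0.605  -0.2669  0.012 ]
```

>>> send_rows:
  motion: "-0.3 -1.5 0.8 4 0; -0.3 -3.2 1.7 8 0; -0.3 -3.2 1.7 12 0; -0.3 -3.2 1.7 15 0; -0.3 -3.2 1.7 16.2 0"

```text
clock: 19.1
eef_pos: [0.5367, -0.446, -0.0155]
tool_rot: [0.714, 0.7, -0.0, -0.003]
ft_force: [-0.2, -0.2, -0.2]
grip_width: 0.0554
grasp_force: 0.0
```

>>> send_rows:
  motion: "-0.3 0 0 0.6 0; -0.3 0 0 1.2 0; -0.3 0 0 1.4 0; -0.3 0 0 1.4 0"

```text
clock: 19.5
eef_pos: [0.5399, -0.4485, -0.0236]
tool_rot: [0.714, 0.7, 0.0, 0.001]
ft_force: [-1.2, -0.1, 0.0]
grip_width: 0.0558
grasp_force: 0.0
```

>>> send_rows:
  motion: "1 0 0 0 0; 1 0 0 0 0; 1 0 0 0 0; 1 0 0 0 0; 1 0 0 0 0"

```text
clock: 20.0
eef_pos: [0.5399, -0.4485, -0.0236]
tool_rot: [0.715, 0.7, 0.0, 0.001]
ft_force: [0.6, 1.7, 6.3]
grip_width: 0.0265
grasp_force: 62.0
```

>>> send_rows:
  motion: "1 0 0 -2 0; 1 0 0 -5 0; 1 0 0 -8 0; 1 0 0 -11 0; 1 0 0 -11 0"

```text
clock: 20.5
eef_pos: [0.5415, -0.4499, 0.0902]
tool_rot: [0.715, 0.7, 0.0, 0.004]
ft_force: [0.0, -0.1, 0.2]
grip_width: 0.0264
grasp_force: 61.3
```

>>> send_rows:
  motion: "1 2 -2.8 0 -0.15; 1 4 -5.6 0 -0.3; 1 7 -8.4 0 -0.45; 1 10 -11.2 0 -0.6; 1 13 -14 0 -0.75"

```text
clock: 21.0
eef_pos: [0.3995, -0.3129, 0.0831]
tool_rot: [0.406, 0.914, 0.0, -0.001]
ft_force: [-0.3, 0.0, -0.6]
grip_width: 0.0263
grasp_force: 61.2
```

```bash
python3 - <<'E'
from h import *
go(.40,-.269,.08,np.pi); print(bot.get_obs()["grip_width"],bot.get_obs()["ft_force"])
E
```

```text
at [ 0.3995 -0.3129  0.0831] yaw 2.306 tilt [-0.002  0.002 -1.   ] shift cm [3.23 2.98 0.32] twist -0.836
0.02631231571427443 [-0.2712  0.0145 -0.6089]
```

>>> send_rows:
  motion: "1 0.8 0.7 0 -0.15; 1 1.6 1.4 0 -0.3; 1 2.4 2.2 0 -0.45; 1 3.2 3 0 -0.6; 1 3.2 3 0 -0.75"

```text
clock: 21.5
eef_pos: [0.4016, -0.269, 0.0834]
tool_rot: [0.042, 0.999, 0.001, -0.001]
ft_force: [-0.2, -0.4, -1.6]
grip_width: 0.0263
grasp_force: 61.2
```

>>> send_rows:
  motion: "1 0 0 1.5 -0.09; 1 0 0 3.5 -0.09; 1 0 0 5.5 -0.09; 1 0 0 7.5 -0.09; 1 0 0 8.5 -0.09"

```text
clock: 22.0
eef_pos: [0.4006, -0.2695, -0.0029]
tool_rot: [0.001, 1.0, 0.001, -0.002]
ft_force: [-0.5, 0.1, -1.6]
grip_width: 0.0261
grasp_force: 61.2
```

```bash
python3 - <<'E'
from h import *
T=pose(); go(.40,-.269,-.002,np.pi,T); o=bot.get_obs(); print(o["grip_width"],o["ft_force"])
im=vision.camera("wrist"); cv2.imwrite("pics/w11.png",im[:,:,::-1])
a=cv2.imread("pics/w9.png"); b=im[:,:,::-1]
d=cv2.cvtColor(np.ascontiguousarray(a[:280,190:330]),cv2.COLOR_BGR2GRAY).astype(np.float32); e=cv2.cvtColor(np.ascontiguousarray(b[:280,190:330]),cv2.COLOR_BGR2GRAY).astype(np.float32)
print("shift px vs w9",cv2.phaseCorrelate(d[:200],e[:200],cv2.createHanningWindow((140,200),cv2.CV_32F)))
E
```

```text
at [ 0.4006 -0.2695 -0.0029] yaw 3.14 tilt [-0.004  0.003 -1.   ] shift cm [ 0.06  0.05 -0.09] twist -0.002
0.02612822983164258 [-0.4545  0.141  -1.615 ]
shift px vs w9 ((-0.23128182498071226, -1.5587698210675), 0.6059857087665134)
```

>>> send_rows:
  motion: "1 -1.5 0 0 0; 1 -3 0 0 0; 1 -4 0 0 0; 1 -5 0 0 0; 1 -5.5 0 0 0"

```text
clock: 22.55
eef_pos: [0.4583, -0.2714, -0.0001]
tool_rot: [0.001, 1.0, -0.0, -0.0]
ft_force: [-2.3, -1.5, -0.9]
grip_width: 0.0264
grasp_force: 61.2
```

>>> send_rows:
  motion: "1 -0.5 0 0 0; 1 -1 0 0 0; 1 -1.5 0 0 0; 1 -2 0 0 0; 1 -2.1 0 0 0"

```text
clock: 23.05
eef_pos: [0.4775, -0.2709, -0.0006]
tool_rot: [0.001, 1.0, 0.0, -0.002]
ft_force: [-4.9, -0.9, -1.5]
grip_width: 0.0262
grasp_force: 61.1
```

>>> send_rows:
  motion: "1 0 0 0 0; 1 -0.2 0 0 0; 1 -0.2 0 0 0"

```text
clock: 23.35
eef_pos: [0.4776, -0.2708, -0.0009]
tool_rot: [0.001, 1.0, 0.0, -0.003]
ft_force: [-8.2, -1.1, -0.0]
grip_width: 0.0264
grasp_force: 61.5
```

Against the clip's back; pull-test, then settle and release.

>>> send_rows:
  motion: "1 1 0 0 0; 1 2 0 0 0; 1 3 0 0 0; 1 4 0 0 0; 1 4.4 0 0 0"

```text
clock: 23.85
eef_pos: [0.4356, -0.271, 0.0001]
tool_rot: [0.001, 1.0, 0.0, -0.0]
ft_force: [0.5, 0.2, -1.7]
grip_width: 0.0266
grasp_force: 61.2
```

>>> send_rows:
  motion: "1 0.3 0 0 0; 1 0.6 0 0 0; 1 0.6 0 0 0"

```text
clock: 24.15
eef_pos: [0.4345, -0.2714, 0.0007]
tool_rot: [0.0, 1.0, -0.0, 0.003]
ft_force: [6.8, 1.7, -2.7]
grip_width: 0.0263
grasp_force: 60.9
```

>>> send_rows:
  motion: "1 -1 0 0.5 0; 1 -2.2 0 1.1 0; 1 -2.4 0 1.6 0; 1 -2.4 0 1.6 0; 1 -2.4 0 1.6 0"

```text
clock: 24.65
eef_pos: [0.4541, -0.2707, -0.0168]
tool_rot: [0.001, 1.0, 0.0, -0.001]
ft_force: [0.0, -0.6, -1.7]
grip_width: 0.0264
grasp_force: 61.2
```

>>> send_rows:
  motion: "0 0 0 0 0; 0 0 0 0 0; 0 0 0 0 0; 0 0 0 0 0; 0 0 0 -4 0"

```text
clock: 25.15
eef_pos: [0.4505, -0.2686, 0.0197]
tool_rot: [0.001, 1.0, 0.003, -0.005]
ft_force: [0.1, -0.2, -0.0]
grip_width: 0.0427
grasp_force: 0.0
```

>>> send_rows:
  motion: "0 0 0 -5 0; 0 0 0 -10 0; 0 0 0 -12 0; 0 0 0 -14 0"

```text
clock: 25.55
eef_pos: [0.4556, -0.2716, 0.1666]
tool_rot: [0.001, 1.0, -0.001, 0.002]
ft_force: [0.1, -0.2, -1.2]
grip_width: 0.0428
grasp_force: 0.0
```

```bash
python3 - <<'E'
from h import *
go(.40,.08,.15,np.pi)
for c in ("top","side"):
    vision.camera(c); print(c,[(np.round(d["rect"],1).tolist(),round(d["conf"],2)) for d in boxes_of(c,"tag1")])
for P in ([.453,-.271,.014],[.451,-.175,.014],[.423,.08,.014]): print(proj("top",P),proj("side",P))
E
```

```text
at [ 0.4556 -0.2716  0.1666] yaw 3.14 tilt [ 0.003 -0.002 -1.   ] shift cm [ 5.63 35.15  1.58] twist -0.002
top [([183.5, 226.1, 26.2, 56.6], 0.62), ([268.1, 214.6, 27.9, 54.1], 0.58)]
side [([243.2, 239.2, 66.9, 32.4], 0.96), ([263.1, 250.9, 71.3, 36.1], 0.93), ([190.3, 209.4, 60.0, 23.7], 0.78)]
[295.9271 214.0335] [263.0632 251.0787]
[264.8135 215.4308] [241.7809 237.0131]
[182.4473 226.5657] [189.9061 208.9748]
```

>>> send_rows:
  motion: "0 0.9 5 0 0; 0 1.8 10 0 0; 0 2.7 15 0 0; 0 3.6 20 0 0; 0 4.5 25 0 0"

```text
clock: 26.25
eef_pos: [0.409, -0.0233, 0.162]
tool_rot: [0.001, 1.0, 0.0, -0.002]
ft_force: [0.6, -0.1, -0.4]
grip_width: 0.0426
grasp_force: 0.0
```

>>> send_rows:
  motion: "0 0 5 0.8 0; 0 0 9 1.6 0; 0 0 9 1.6 0; 0 0 9 1.6 0; 0 0 9 1.6 0"

```text
clock: 26.75
eef_pos: [0.4106, 0.0641, 0.1471]
tool_rot: [0.001, 1.0, -0.0, -0.001]
ft_force: [0.4, -0.3, -0.7]
grip_width: 0.0426
grasp_force: 0.0
```

```bash
python3 - <<'E'
from h import *
T=pose(); go(.423,.08,.15,np.pi,T)
tag(T,name="w12")
for n in ("tag1","screw_jar"):
  for d in boxes_of("wrist",n)[:2]: print(n,np.round(d["rect"],1),round(d["conf"],2),at_z("wrist",d["rect"][:2],.012,T))
E
```

```text
at [0.4106 0.0641 0.1471] yaw 3.139 tilt [-0.002 -0.001 -1.   ] shift cm [-1.23  1.59 -0.29] twist -0.003
rect mm [ 397.7 -175. ] [52.1 64.8] 88.7 px [ 67. 165.]
rect mm [371.8  85.2] [51.1 66.1] 89.7 px [278. 142.]
tag1 [ 19.5 203.4  39.  132.9] 0.92 [ 0.4448 -0.2446  0.012 ]
tag1 [ 74.3 205.2  63.8 136.5] 0.91 [ 0.4469 -0.1687  0.012 ]
screw_jar [128.6 315.9 257.2 134.8] 0.38 [ 0.6115 -0.1219  0.012 ]
```

>>> send_rows:
  motion: "-0.3 -0.8 1 4 0; -0.3 -1.65 2.1 8 0; -0.3 -1.65 2.1 12 0; -0.3 -1.65 2.1 15 0; -0.3 -1.65 2.1 16.3 0"

```text
clock: 27.4
eef_pos: [0.4255, 0.0843, -0.0178]
tool_rot: [0.002, 1.0, -0.001, -0.002]
ft_force: [-0.2, 0.4, 0.3]
grip_width: 0.0553
grasp_force: 0.0
```

>>> send_rows:
  motion: "-0.3 0 0 0.5 0; -0.3 0 0 1 0; -0.3 0 0 1 0; -0.3 0 0 1 0"

```text
clock: 27.8
eef_pos: [0.4288, 0.0859, -0.0242]
tool_rot: [0.001, 1.0, 0.0, 0.001]
ft_force: [0.3, 0.4, -0.5]
grip_width: 0.0555
grasp_force: 0.0
```

>>> send_rows:
  motion: "1 0 0 0 0; 1 0 0 0 0; 1 0 0 0 0; 1 0 0 0 0; 1 0 0 0 0"

```text
clock: 28.3
eef_pos: [0.4287, 0.086, -0.0241]
tool_rot: [0.001, 1.0, 0.0, 0.001]
ft_force: [-0.5, 0.0, 5.2]
grip_width: 0.0267
grasp_force: 59.7
```

>>> send_rows:
  motion: "1 0 0 -2 0; 1 1.5 0 -4 0; 1 2.9 0 -4 0; 1 2.9 -3 -4 0; 1 2.9 -6.7 -3 0"

```text
clock: 28.8
eef_pos: [0.3999, 0.0195, 0.0061]
tool_rot: [-0.001, 1.0, 0.0, 0.002]
ft_force: [2.1, 0.2, -2.0]
grip_width: 0.0265
grasp_force: 59.6
```

>>> send_rows:
  motion: "1 0 0 0.3 0; 1 0 0 0.5 0; 1 0 0 0.5 0"

```text
clock: 29.1
eef_pos: [0.3985, 0.0196, -0.0002]
tool_rot: [0.001, 1.0, 0.0, -0.0]
ft_force: [0.3, 0.2, -0.8]
grip_width: 0.0266
grasp_force: 59.7
```

```bash
python3 - <<'E'
from h import *
T=pose(); go(.40,.019,-.002,np.pi,T); o=bot.get_obs(); print(o["grip_width"],o["ft_force"])
im=vision.camera("wrist"); cv2.imwrite("pics/w13.png",im[:,:,::-1])
a=cv2.imread("pics/w9.png"); b=im[:,:,::-1]
g=lambda q:cv2.cvtColor(np.ascontiguousarray(q[:200,190:330]),cv2.COLOR_BGR2GRAY).astype(np.float32)
print("shift px vs w9",cv2.phaseCorrelate(g(a),g(b),cv2.createHanningWindow((140,200),cv2.CV_32F)))
for P in ([.5115,.023,.076],[.5715,.023,.076]): print(proj("wrist",P,T))
E
```

```text
at [ 0.3985  0.0196 -0.0002] yaw 3.14 tilt [-0.001  0.    -1.   ] shift cm [-0.15 -0.06  0.18] twist -0.001
0.026571580213711476 [ 0.3349  0.1953 -0.8411]
shift px vs w9 ((-0.5675326993352598, -5.523653524936165), 0.6707742980453704)
[265.9374 443.7988]
[265.2351 497.5505]
```

>>> send_rows:
  motion: "1 -1.5 0 0.1 0; 1 -3 0 0.1 0; 1 -4 0 0.1 0; 1 -5 0 0.1 0; 1 -5.5 0 0.1 0"

```text
clock: 29.65
eef_pos: [0.4537, 0.0192, -0.0013]
tool_rot: [0.001, 1.0, -0.0, -0.001]
ft_force: [-1.6, -1.2, -1.6]
grip_width: 0.0263
grasp_force: 59.7
```

>>> send_rows:
  motion: "1 -0.5 0 0 0; 1 -1 0 0 0; 1 -1.5 0 0 0; 1 -2 0 0 0; 1 -2.4 0 0 0"

```text
clock: 30.15
eef_pos: [0.4773, 0.0191, -0.0009]
tool_rot: [0.001, 1.0, 0.0, -0.001]
ft_force: [-6.9, 0.6, 2.2]
grip_width: 0.0265
grasp_force: 60.2
```

>>> send_rows:
  motion: "1 0 0 0 0; 1 -0.3 0 0 0; 1 -0.3 0 0 0"

```text
clock: 30.45
eef_pos: [0.4772, 0.019, -0.002]
tool_rot: [0.001, 1.0, 0.0, -0.003]
ft_force: [-6.7, 0.1, -0.3]
grip_width: 0.0263
grasp_force: 60.0
```

>>> send_rows:
  motion: "1 1 0 0 0; 1 2 0 0 0; 1 3 0 0 0; 1 4 0 0 0; 1 4.5 0 0 0"

```text
clock: 30.95
eef_pos: [0.4344, 0.0189, -0.001]
tool_rot: [0.001, 1.0, -0.0, -0.0]
ft_force: [1.2, -0.0, -1.5]
grip_width: 0.0263
grasp_force: 59.7
```

>>> send_rows:
  motion: "1 0.3 0 0 0; 1 0.5 0 0 0; 1 0.5 0 0 0"

```text
clock: 31.25
eef_pos: [0.4343, 0.019, -0.0001]
tool_rot: [0.001, 1.0, 0.0, 0.003]
ft_force: [4.0, -0.9, -2.2]
grip_width: 0.0265
grasp_force: 59.9
```

>>> send_rows:
  motion: "1 -1 0 0.5 0; 1 -2.2 0 1.1 0; 1 -2.4 0 1.6 0; 1 -2.4 0 1.6 0; 1 -2.4 0 1.6 0"

```text
clock: 31.75
eef_pos: [0.4536, 0.0189, -0.0178]
tool_rot: [0.001, 1.0, -0.0, -0.001]
ft_force: [0.4, 0.8, -1.5]
grip_width: 0.0269
grasp_force: 60.0
```

>>> send_rows:
  motion: "0 0 0 0 0; 0 0 0 0 0; 0 0 0 0 0; 0 0 0 0 0; 0 0 0 -4 0"

```text
clock: 32.25
eef_pos: [0.4498, 0.0187, 0.0194]
tool_rot: [0.001, 1.0, -0.0, -0.005]
ft_force: [-0.5, -0.4, -0.5]
grip_width: 0.043
grasp_force: 0.0
```

>>> send_rows:
  motion: "0 0 0 -5 0; 0 0 0 -10 0; 0 3 0 -14 0; 0 8 0 -16 0; 0 12 0 -16 0"

```text
clock: 32.75
eef_pos: [0.3356, 0.0192, 0.1859]
tool_rot: [0.001, 1.0, 0.0, 0.003]
ft_force: [-1.2, 1.1, 0.6]
grip_width: 0.0429
grasp_force: 0.0
```

```bash
python3 - <<'E'
from h import *
T=pose(); ims={}
for c in ("top","side"):
    ims[c]=vision.camera(c)
    for n in ("tag1","collar_grip"): print(c,n,[(np.round(d["rect"],1).tolist(),round(d["conf"],2)) for d in boxes_of(c,n)])
a=cv2.resize(ims["side"][160:280,160:330,::-1],(800,565),interpolation=cv2.INTER_CUBIC); cv2.imwrite("pics/s14.png",a)
cv2.imwrite("pics/t14.png",cv2.resize(ims["top"][110:260,160:360,::-1],(800,600),interpolation=cv2.INTER_CUBIC))
E
```

```text
top tag1 [([296.2, 215.9, 21.7, 59.0], 0.96), ([203.9, 217.3, 23.0, 53.3], 0.67), ([267.4, 213.4, 25.6, 49.5], 0.58), ([245.9, 171.6, 118.1, 63.5], 0.5)]
top collar_grip [([265.6, 218.2, 26.3, 56.3], 0.61), ([203.3, 219.1, 25.7, 58.8], 0.59), ([286.4, 154.9, 9.8, 9.6], 0.58)]
side tag1 [([261.8, 252.4, 69.8, 33.0], 0.89), ([210.3, 216.4, 58.2, 21.1], 0.84), ([242.8, 238.6, 68.0, 34.2], 0.66)]
side collar_grip [([305.3, 193.3, 11.4, 12.0], 0.61)]
```

View pics/s14.png

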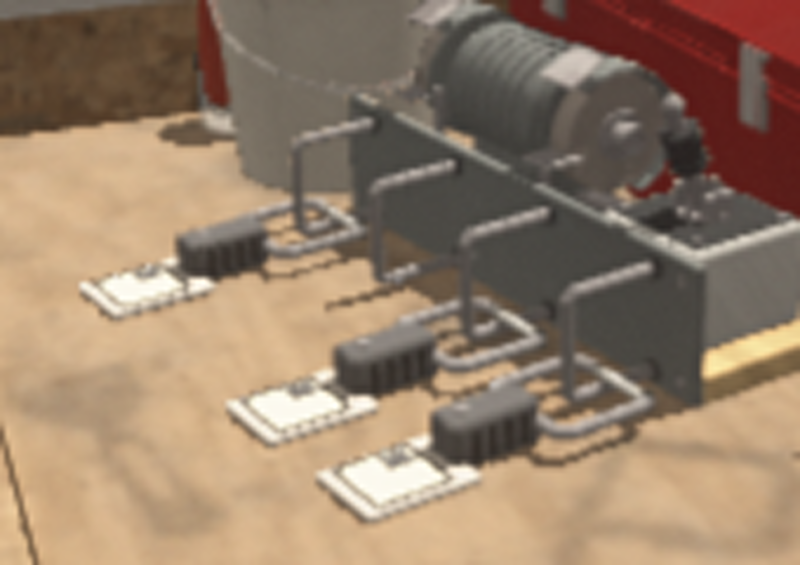

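View pics/t14.png

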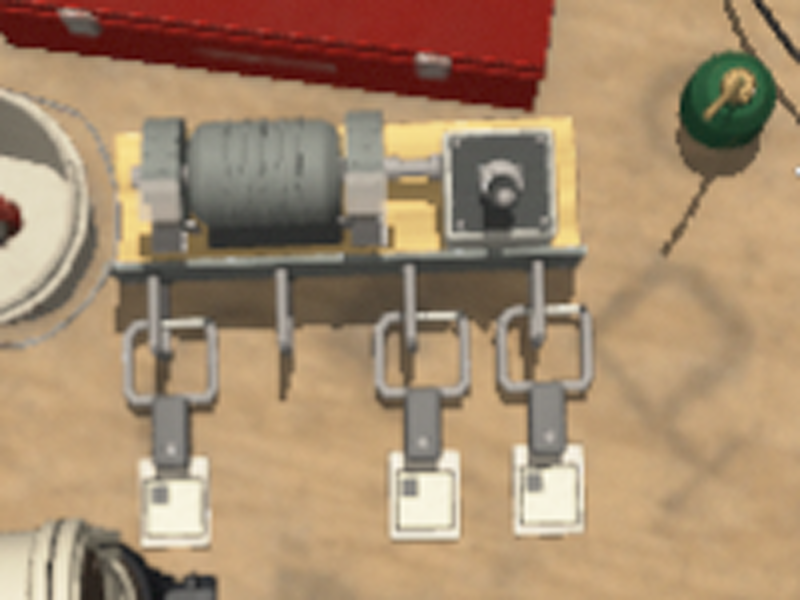

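>>> send_rows:
  motion: "0 -2 5 -2 0; 0 -4 10 -5 0; 0 -5 15 -8 0; 0 -5 20 -10 0; 0 -5 22 -10 0"

```text
clock: 33.55
eef_pos: [0.387, 0.2416, 0.2838]
tool_rot: [0.001, 1.0, 0.0, 0.001]
ft_force: [1.0, 0.3, 0.4]
grip_width: 0.0424
grasp_force: 0.0
```

```bash
python3 - <<'E'
from h import *
T=pose(); print(T[:3,3]); vision.camera("wrist")
for n in ("tag2","screw_jar"):
  for d in boxes_of("wrist",n): print(n,np.round(d["rect"],1),round(d["conf"],2),at_z("wrist",d["rect"][:2],.012,T))
im=vision.camera("side")
for n in ("tag2","screw_jar"):
  for d in boxes_of("side",n): print("side",n,np.round(d["rect"],1),round(d["conf"],2),at_z("side",d["rect"][:2],.012))
for p in [(160,187),(160,240),(198,188)]: print(p,at_z("side",p,0))
for p in [(110,256),(145,140)]: print("top",p,at_z("top",p,0))
W=cv2.cvtColor(vision.camera("wrist"),cv2.COLOR_RGB2HSV); m=(W[...,2]>175)&(W[...,1]<45)
n,l,s,c=cv2.connectedComponentsWithStats(m.astype(np.uint8))
for i in range(1,n):
    if s[i,4]>150: print("white",s[i],at_z("wrist",c[i],.005,T))
E
```

```text
[0.387  0.2416 0.2838]
tag2 [137.9 193.8  43.6  93.2] 0.98 [0.4477 0.0293 0.012 ]
tag2 [  4.4 226.1   8.2  30.5] 0.61 [ 0.5111 -0.2445  0.012 ]
tag2 [ 32.  193.2  46.1  95.2] 0.59 [ 0.4462 -0.1696  0.012 ]
screw_jar [268.3 274.4  37.8  54.1] 0.6 [0.6061 0.2572 0.012 ]
side tag2 [243.1 239.3  64.5  31.6] 0.72 [ 0.4489 -0.1848  0.012 ]
side tag2 [261.4 252.1  68.7  35.1] 0.71 [ 0.4488 -0.2698  0.012 ]
side tag2 [208.8 214.4  59.7  24.6] 0.6 [0.4523 0.0128 0.012 ]
side tag2 [280.6 199.6 114.3  89.1] 0.54 [ 0.693  -0.0201  0.012 ]
side screw_jar [205.7 185.3   3.7   5.6] 0.37 [0.5628 0.2463 0.012 ]
(160, 187) [0.438  0.3598 0.    ]
(160, 240) [ 0.2792 -0.0357  0.    ]
(198, 188) [0.5426 0.2678 0.    ]
top (110, 256) [0.3388 0.3063 0.    ]
top (145, 140) [0.7011 0.1998 0.    ]
white [  15    0  193   17 1839] [ 0.1463 -0.0181  0.005 ]
white [115 147  35  39 310] [0.3947 0.0251 0.005 ]
white [ 13 149  33  37 202] [ 0.3903 -0.1593  0.005 ]
white [119 152  26  24 503] [0.3941 0.0202 0.005 ]
white [ 16 154  24  24 423] [ 0.3944 -0.1743  0.005 ]
```

```bash
python3 -c "
from workcell import workorder
print(workorder.job_done())"
```

```text
the job is handed in; nothing more can be done
None
```

The job is handed in: the toggle is off, and the three tags I found on the bench are clipped on eyes 1, 3 and 4, each holding in a pull test. The collar looks seated but I couldn't measure it. I found no fourth tag, and I never went near the oil can or the jar. The hand-in call returned no verdict.

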